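# Pack the inspected chocolate bars and send the carriage to the sealer

## Robot

A 6-joint arm with a two-finger parallel gripper is mounted at the origin on the work surface. World frame = base frame: x ahead of the robot, y to its left, z up, the work surface at z = 0. Lengths are in mm, angles in rad, forces in N, time in s.
With the tool pointing down it reaches from about 275 to 825 mm from the base axis. Payload 5.2 kg.
Tool frame: the origin (TCP) lies on the centre line of the jaws, within the pads' length; the fingertips stand 11 mm ahead of it and the grasp point (between the pads) lies 8 mm behind it; z points along the fingers, y is the line along which they close (so a half turn about z gives the same grasp; the last joint's range is limited). The gripper opens to 93 mm and grips with 3 to 60 N. Pads are 15 mm wide; open, the fingers measure 128 mm over their backs; the gripper's body (75 mm by 188 mm) begins 65 mm behind the grasp point.
Start: joints at [-1.39, 0.259, 1.535, -0, 1.348, -0.203], TCP at [205.966, -509.983, 229.653] pointing down, gripper open.
Joint ranges: [-3.14, 3.14], [-0.91, 2.08], [0.19, 2.58], [-1.22, 4.36], [0.22, 2.71], [-3.12, 3.12]. Speed limits (rad/s): [2.57, 2.57, 3.14, 3.14, 3.14, 3.14].

## Interface

Orientations are given as a unit quaternion [w, x, y, z].
In Python, from bench import read_state, get_image, camera_info, job_done gives the robot as it stands.
- The arm moves only by the tool drive_tool, never from a script. Its argument "deltas" is a list of rows, each a list of 2 entries, a list of its own where there are three numbers: the shift along the tool's x, y, z scaled (see below), then the turn, a rotation vector about the tool's x, y, z scaled (see below). A call has 1 to 10 rows; each row shifts and turns the commanded pose from where the row before left it, along the tool's axes as they then stand; what a row does not reach is not made up. The controller multiplies each number of a shift by 4 cm and each number of a turn by 180 degrees. A row lasts 1/12 s, in which the tool goes at most 41.7 mm and 7.16 degrees, less where a joint would pass 70% of its speed; a pose out of reach is approached as far as the arm can. A call with a number of a shift or a turn outside -1 to 1 is refused whole. A call with a gripper value outside its range is refused whole. "claw" is the opening, from -1 (shut) to 1 (fully open), set as the call begins (left out, the last holds). The fingers move at their own pace and stop on an object; "force" is the grip in N (left out, the last holds). Time passes only in rows, so rows that do not move let the fingers close. It gives the time, the measured TCP pose, the force, the opening and the grip force at its end, in the units of the state.
- read_state(): the state, without advancing time (a new reading comes with each control period).
- get_image(name): name is "side" or "top"; returns the picture (400x640x3 uint8, red, green, blue); there is no depth.
- camera_info(name): a dict with "K" (3x3 intrinsics, pixels), "k1" (the pictures are not rectified: a ray, as slopes to the right and down, at radius r is drawn at 1 + k1 r^2 times it, then the intrinsics apply), "xyz" and "orientation" of the camera in the world. Camera axes: x right, y down, z forward; pixel columns grow to the right and rows downward; lengths in mm; the calibration is good to about 2 mm. A picture is of the moment at which its call begins. camera_info takes no time and is no camera call.
- job_done(): hands the job in; it is judged then, once.
The state is a dict: "time_s": time; "q": joint angles; "qvel": joint speeds; "tau": joint torques, N m; "tool_pos": TCP position; "tcp_rot": TCP orientation; "contact_force": force on the tool from outside, world axes, zero at the start; "moment": the same for the moment, N m; "width": finger opening in mm; "grasp_force": force on a finger pad.
Only numpy, scipy, OpenCV 4.12 (cv2) and the standard library are available. Lean on these libraries where they do the work, as an engineer would, in place of code of your own. Each camera call takes 0.05 s, during which the arm holds its last target. There are 200 camera calls.

## Task

With the grey loading carriage still drawn out, lay every green-tagged chocolate bar flat inside an outlined place of its own on the carriage, squared up with the outline; all three gold-outlined places must be filled, and the remaining green-tagged bars go in the white-outlined ones. Put the red-tagged bars in the red tray. Once all the green-tagged bars are laid out, push the carriage gently by its black handle all the way home to the blue sealer, leaving the rows neat, and leave the roll of stickers and the steel cup where they stand.

Things in the scene. Friction and masses are not known exactly. Their poses are not given: they have to be found in the camera images.
- pass_1: A wrapped dark chocolate bar, 50 x 34 x 16 mm (its x, y, z), 45 g, flat on the table, with a round GREEN (passed) tag 15 mm across in the middle of both broad faces (so either may be up). Origin at the centre of the bar, 8 mm above what it lies on. May be absent.
- pass_2: A wrapped dark chocolate bar, 50 x 34 x 16 mm (its x, y, z), 45 g, flat on the table, with a round GREEN (passed) tag 15 mm across in the middle of both broad faces (so either may be up). Origin at the centre of the bar, 8 mm above what it lies on. May be absent.
- pass_3: A wrapped dark chocolate bar, 50 x 34 x 16 mm (its x, y, z), 45 g, flat on the table, with a round GREEN (passed) tag 15 mm across in the middle of both broad faces (so either may be up). Origin at the centre of the bar, 8 mm above what it lies on. May be absent.
- pass_4: A wrapped dark chocolate bar, 50 x 34 x 16 mm (its x, y, z), 45 g, flat on the table, with a round GREEN (passed) tag 15 mm across in the middle of both broad faces (so either may be up). Origin at the centre of the bar, 8 mm above what it lies on. May be absent.
- pass_5: A wrapped dark chocolate bar, 50 x 34 x 16 mm (its x, y, z), 45 g, flat on the table, with a round GREEN (passed) tag 15 mm across in the middle of both broad faces (so either may be up). Origin at the centre of the bar, 8 mm above what it lies on. May be absent.
- pass_6: A wrapped dark chocolate bar, 50 x 34 x 16 mm (its x, y, z), 45 g, flat on the table, with a round GREEN (passed) tag 15 mm across in the middle of both broad faces (so either may be up). Origin at the centre of the bar, 8 mm above what it lies on. May be absent.
- reject_1: A wrapped dark chocolate bar, 50 x 34 x 16 mm (its x, y, z), 45 g, flat on the table, with a round RED (rejected) tag 15 mm across in the middle of both broad faces (so either may be up). Origin at the centre of the bar, 8 mm above what it lies on.
- reject_2: A wrapped dark chocolate bar, 50 x 34 x 16 mm (its x, y, z), 45 g, flat on the table, with a round RED (rejected) tag 15 mm across in the middle of both broad faces (so either may be up). Origin at the centre of the bar, 8 mm above what it lies on.
- gold_1 (a point): Place 1 of 3 in the gold-outlined row of the flat grey loading carriage (surface 30 mm above the table): the point, 8 mm above that surface, where a bar's centre belongs. Painted outline 65 x 46 mm, long along the point's x, as the bar should lie. Places 62 mm apart along y (y points to the blue sealer), rows 72 mm apart along x, gold row nearer the robot. Moves with the carriage.
- gold_2 (a point): Place 2 of 3 in the gold-outlined row of the flat grey loading carriage (surface 30 mm above the table): the point, 8 mm above that surface, where a bar's centre belongs. Painted outline 65 x 46 mm, long along the point's x, as the bar should lie. Places 62 mm apart along y (y points to the blue sealer), rows 72 mm apart along x, gold row nearer the robot. Moves with the carriage.
- gold_3 (a point): Place 3 of 3 in the gold-outlined row of the flat grey loading carriage (surface 30 mm above the table): the point, 8 mm above that surface, where a bar's centre belongs. Painted outline 65 x 46 mm, long along the point's x, as the bar should lie. Places 62 mm apart along y (y points to the blue sealer), rows 72 mm apart along x, gold row nearer the robot. Moves with the carriage.
- white_1 (a point): Place 1 of 3 in the white-outlined row of the flat grey loading carriage (surface 30 mm above the table): the point, 8 mm above that surface, where a bar's centre belongs. Painted outline 65 x 46 mm, long along the point's x, as the bar should lie. Places 62 mm apart along y (y points to the blue sealer), rows 72 mm apart along x, gold row nearer the robot. Moves with the carriage.
- white_2 (a point): Place 2 of 3 in the white-outlined row of the flat grey loading carriage (surface 30 mm above the table): the point, 8 mm above that surface, where a bar's centre belongs. Painted outline 65 x 46 mm, long along the point's x, as the bar should lie. Places 62 mm apart along y (y points to the blue sealer), rows 72 mm apart along x, gold row nearer the robot. Moves with the carriage.
- white_3 (a point): Place 3 of 3 in the white-outlined row of the flat grey loading carriage (surface 30 mm above the table): the point, 8 mm above that surface, where a bar's centre belongs. Painted outline 65 x 46 mm, long along the point's x, as the bar should lie. Places 62 mm apart along y (y points to the blue sealer), rows 72 mm apart along x, gold row nearer the robot. Moves with the carriage.
- handle (a point): Grip point of the carriage's black upright handle plate, 25 mm above the carriage surface; plate 44 mm along the point's x, 14 mm thick along y, 36 mm tall, at the end of the carriage away from the sealer (carriage 180 mm in x by 250 mm in y). Pinch it across y from above.
- carriage (a joint): Travel of the loading carriage along its own +y towards the blue sealer: 0 m fully out, 0.10 m fully home at the sealer (its end stop). Needs about 2 N; stays where it is left.
- reject_tray: RED shallow open tray for rejects, fixed, outside 110 (x) x 180 (y) x 28 mm high, walls 4 mm and floor 4 mm thick. Origin at the centre of its underside, on the table.
- tool_tray: BLUE tray of the same size with a brush in it: not for chocolates, leave alone. Origin at the centre of its underside.
- sticker_roll: Roll of stickers lying flat, 60 mm across, 24 mm tall; bystander, leave in place. Origin at its underside centre.
- steel_cup: Steel cup, 68 mm across, 70 mm tall; bystander, leave in place. Origin at its underside centre.
Not all that is in view belongs to the job. What is shaped like the pass_2 but turquoise is not meant.

How it is judged (in metres and radians):
On the way, in this order (a step that is already met when the one before it is completed fails the run):
1. all the green-tagged bars lie in the outlines, the gold row full, with the carriage still out (less than 60 mm along) ((distance between pass_1 and gold_1 below 0.013 m or distance between pass_1 and gold_2 below 0.013 m or distance between pass_1 and gold_3 below 0.013 m or distance between pass_1 and white_1 below 0.013 m or distance between pass_1 and white_2 below 0.013 m or distance between pass_1 and white_3 below 0.013 m) and angle between the x axis of each of pass_1, pass_2, pass_3, pass_4, pass_5, pass_6 and the x axis of handle, either way round below 0.22 rad and angle between the z axis of each of pass_1, pass_2, pass_3, pass_4, pass_5, pass_6 and the z axis of handle, either way round below 0.15 rad and (distance between pass_2 and gold_1 below 0.013 m or distance between pass_2 and gold_2 below 0.013 m or distance between pass_2 and gold_3 below 0.013 m or distance between pass_2 and white_1 below 0.013 m or distance between pass_2 and white_2 below 0.013 m or distance between pass_2 and white_3 below 0.013 m) and (distance between pass_3 and gold_1 below 0.013 m or distance between pass_3 and gold_2 below 0.013 m or distance between pass_3 and gold_3 below 0.013 m or distance between pass_3 and white_1 below 0.013 m or distance between pass_3 and white_2 below 0.013 m or distance between pass_3 and white_3 below 0.013 m) and (distance between pass_4 and gold_1 below 0.013 m or distance between pass_4 and gold_2 below 0.013 m or distance between pass_4 and gold_3 below 0.013 m or distance between pass_4 and white_1 below 0.013 m or distance between pass_4 and white_2 below 0.013 m or distance between pass_4 and white_3 below 0.013 m) and (distance between pass_5 and gold_1 below 0.013 m or distance between pass_5 and gold_2 below 0.013 m or distance between pass_5 and gold_3 below 0.013 m or distance between pass_5 and white_1 below 0.013 m or distance between pass_5 and white_2 below 0.013 m or distance between pass_5 and white_3 below 0.013 m) and (distance between pass_6 and gold_1 below 0.013 m or distance between pass_6 and gold_2 below 0.013 m or distance between pass_6 and gold_3 below 0.013 m or distance between pass_6 and white_1 below 0.013 m or distance between pass_6 and white_2 below 0.013 m or distance between pass_6 and white_3 below 0.013 m) and distance between any of pass_1, pass_2, pass_3, pass_4, pass_5, pass_6 and gold_1 below 0.013 m and distance between any of pass_1, pass_2, pass_3, pass_4, pass_5, pass_6 and gold_2 below 0.013 m and distance between any of pass_1, pass_2, pass_3, pass_4, pass_5, pass_6 and gold_3 below 0.013 m and value of joint carriage below 0.06 m), for 0.2 s.
2. the carriage is pushed fully home (value of joint carriage above 0.094 m), for 0.2 s.
At the end, for the whole second after the job is handed in: Each green-tagged bar lies flat in its own place (centre within 13 mm, long axis within 0.22 rad of the outline's, either way round), all gold places are filled, each red-tagged bar is inside the red tray, the carriage is home (above 94 mm), and all bars are at rest ((distance between pass_1 and gold_1 below 0.013 m or distance between pass_1 and gold_2 below 0.013 m or distance between pass_1 and gold_3 below 0.013 m or distance between pass_1 and white_1 below 0.013 m or distance between pass_1 and white_2 below 0.013 m or distance between pass_1 and white_3 below 0.013 m) and angle between the x axis of each of pass_1, pass_2, pass_3, pass_4, pass_5, pass_6 and the x axis of handle, either way round below 0.22 rad and angle between the z axis of each of pass_1, pass_2, pass_3, pass_4, pass_5, pass_6 and the z axis of handle, either way round below 0.15 rad and (distance between pass_2 and gold_1 below 0.013 m or distance between pass_2 and gold_2 below 0.013 m or distance between pass_2 and gold_3 below 0.013 m or distance between pass_2 and white_1 below 0.013 m or distance between pass_2 and white_2 below 0.013 m or distance between pass_2 and white_3 below 0.013 m) and (distance between pass_3 and gold_1 below 0.013 m or distance between pass_3 and gold_2 below 0.013 m or distance between pass_3 and gold_3 below 0.013 m or distance between pass_3 and white_1 below 0.013 m or distance between pass_3 and white_2 below 0.013 m or distance between pass_3 and white_3 below 0.013 m) and (distance between pass_4 and gold_1 below 0.013 m or distance between pass_4 and gold_2 below 0.013 m or distance between pass_4 and gold_3 below 0.013 m or distance between pass_4 and white_1 below 0.013 m or distance between pass_4 and white_2 below 0.013 m or distance between pass_4 and white_3 below 0.013 m) and (distance between pass_5 and gold_1 below 0.013 m or distance between pass_5 and gold_2 below 0.013 m or distance between pass_5 and gold_3 below 0.013 m or distance between pass_5 and white_1 below 0.013 m or distance between pass_5 and white_2 below 0.013 m or distance between pass_5 and white_3 below 0.013 m) and (distance between pass_6 and gold_1 below 0.013 m or distance between pass_6 and gold_2 below 0.013 m or distance between pass_6 and gold_3 below 0.013 m or distance between pass_6 and white_1 below 0.013 m or distance between pass_6 and white_2 below 0.013 m or distance between pass_6 and white_3 below 0.013 m) and distance between any of pass_1, pass_2, pass_3, pass_4, pass_5, pass_6 and gold_1 below 0.013 m and distance between any of pass_1, pass_2, pass_3, pass_4, pass_5, pass_6 and gold_2 below 0.013 m and distance between any of pass_1, pass_2, pass_3, pass_4, pass_5, pass_6 and gold_3 below 0.013 m and x of reject_1 in the frame of reject_tray between -0.05 and 0.05 m and y of reject_1 in the frame of reject_tray between -0.085 and 0.085 m and z of each of reject_1, reject_2 in the frame of reject_tray below 0.04 m and x of reject_2 in the frame of reject_tray between -0.05 and 0.05 m and y of reject_2 in the frame of reject_tray between -0.085 and 0.085 m and linear speed of each of pass_1, pass_2, pass_3, pass_4, pass_5, pass_6, reject_1, reject_2 below 0.02 m/s and value of joint carriage above 0.094 m); the robot touches nothing.
It fails at once if the carriage is slammed (faster than 0.3 m/s) (velocity of joint carriage above 0.3 m/s).
It fails at once if the sticker roll or the steel cup is moved more than 40 mm (distance of any of sticker_roll, steel_cup from where it was at the start of the episode above 0.04 m).
Of pass_1, pass_2, pass_3, pass_4, pass_5, pass_6 only 4 to 6 are there at a start; the rules pass over those that are not, and their reading is None.
At some moment in a run one of pass_1, pass_2, pass_3, pass_4, pass_5, pass_6, reject_1, reject_2 may be knocked a few centimetres aside while the robot is not near it.
Once in a run the grip may slacken for a moment while it holds something.
It also fails if it takes over 210 s, if anything falls off the work surface, if the arm or the gripper's body presses on something with over 40 N, if the wrist force passes 120 N, or if a joint passes its speed limit or range.

## Working session

There is one attempt and no reset: what is moved stays moved. The work goes in short steps, Python scripts to look and compute and a tool call to move; the robot and the scene stay as the last step left them, time stands still between calls to the robot, and variables do not carry over. Pictures are saved under pics/ and viewed, at most 14 in all, crops included, and the job is handed in when it is done.

Besides the shell and the picture viewer there is one more tool, called as name([rows], argument=value, ...), one row to a line, values as JSON. drive_tool: Moves the arm, as the interface text tells. Its arguments: {"type":"object","properties":{"deltas":{"type":"array"},"claw":{"type":"number"},"force":{"type":"number"}},"required":["deltas"]}

```bash
mkdir -p pics; ls
python3 - <<'E'
from bench import *
import cv2
print(read_state())
for n in("top","side"):
    print(n,camera_info(n)); cv2.imwrite(f"pics/{n}0.png",get_image(n)[:,:,::-1])
E
```

```text
pics
{'time_s': 0.0, 'q': array([-1.38977347e+00,  2.59366991e-01,  1.53606202e+00, -3.32449641e-06,
        1.34802802e+00, -2.02785299e-01]), 'qvel': array([ 5.75286916e-04,  2.33268364e-03,  1.84864841e-04, -8.26174830e-04,
       -2.32403401e-04, -5.59683058e-05]), 'tau': array([ 2.71917124e-04, -4.37309074e+01, -2.84001338e+01,  7.16427038e-02,
        4.12770140e-02, -1.47962051e-04]), 'tool_pos': array([ 205.88073914, -509.44204477,  228.81325328]), 'tcp_rot': array([-9.32149283e-04,  9.81642356e-01,  1.90728645e-01,  8.52239484e-06]), 'contact_force': array([-0.01504591, -0.39027383, -1.17174144]), 'moment': array([ 0.00208543,  0.06905692, -0.03178713]), 'grasp_force': 0.0, 'width': 92.71726766296486}
top {'K': array([[420.82330741,   0.        , 317.87786192],
       [  0.        , 420.82330741, 196.97056094],
       [  0.        ,   0.        ,   1.        ]]), 'k1': -0.08758694379402944, 'xyz': array([ 378.285183  ,  -75.89773929, 1028.87249063]), 'orientation': array([ 0.07652535, -0.69709446,  0.71103701, -0.05127927])}
side {'K': array([[464.37272791,   0.        , 319.03730917],
       [  0.        , 464.37272791, 196.00456331],
       [  0.        ,   0.        ,   1.        ]]), 'k1': -0.10544182116111407, 'xyz': array([ 467.63643665, -782.38950956,  722.8345559 ]), 'orientation': array([-0.39379552,  0.9183723 , -0.03705061,  0.01202753])}
```

View pics/top0.png

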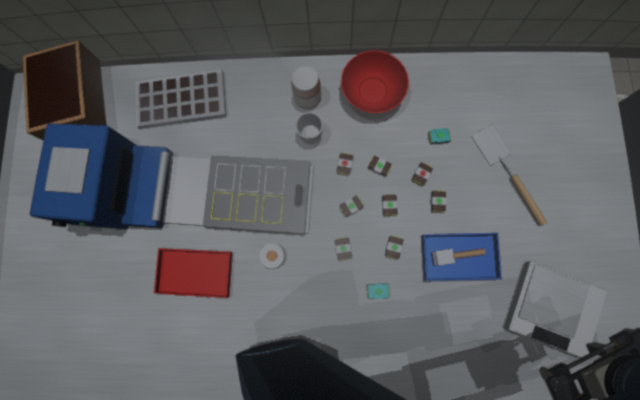

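View pics/side0.png

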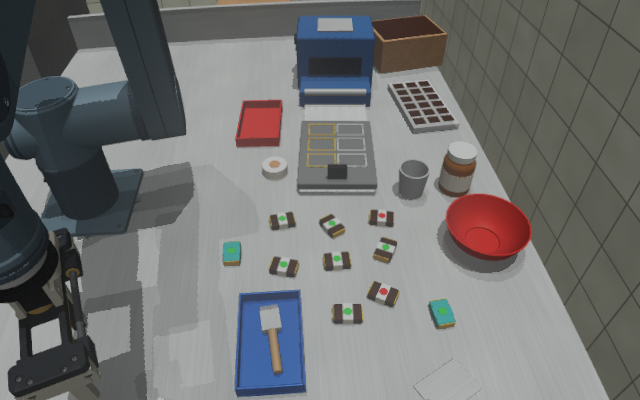

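```bash
cat > h.py <<'E'
from bench import *
import cv2, numpy as np
from scipy.spatial.transform import Rotation as R
def cam(n):
    c=camera_info(n); q=c["orientation"]
    return c["K"],c["k1"],c["xyz"],R.from_quat(q[[1,2,3,0]]).as_matrix()
def proj(n,P):
    K,k,t,M=cam(n); p=(np.asarray(P,float)-t)@M; s=p[...,:2]/p[...,2:]
    s=s*(1+k*(s**2).sum(-1,keepdims=True)); return s*K[0,0]+K[:2,2]
def ortho(n,z,x0,x1,y0,y1,res=1.,img=None):
    "rows: x descending from x1; cols: y descending from y1 (same as top view)"
    im=get_image(n) if img is None else img
    X,Y=np.meshgrid(np.arange(x1,x0,-res),np.arange(y1,y0,-res),indexing="ij")
    u=proj(n,np.stack([X,Y,0*X+z],-1)).astype(np.float32)
    return cv2.remap(im,u[...,0],u[...,1],cv2.INTER_CUBIC)
def bars(n="top",z=16,x0=150,x1=700,y0=-500,y1=450,img=None):
    o=ortho(n,z,x0,x1,y0,y1,img=img).astype(int); r,g,b=o[...,0],o[...,1],o[...,2]; out=[]
    for c,m in(("G",(g>r*1.5)&(g>b*1.4)&(g>60)),("R",(r>g*1.8)&(r>b*1.8)&(r>70))):
        _,_,st,ce=cv2.connectedComponentsWithStats(m.astype(np.uint8))
        for s,(u,v) in zip(st[1:],ce[1:]):
            if 50<s[4]<330 and max(s[2:4])<26:
                U,V=int(u),int(v); w=o[max(V-40,0):V+40,max(U-40,0):U+40]
                yy,xx=np.mgrid[max(V-40,0):max(V-40,0)+w.shape[0],max(U-40,0):max(U-40,0)+w.shape[1]]
                d=np.hypot(yy-v,xx-u); k=(d<29)&(w.max(2)<75)&(w[...,0]>=w[...,2]+4)
                dx,dy=-(yy[k]-v),-(xx[k]-u); a=2*np.arctan2(dy,dx)
                wt=np.hypot(dx,dy)**2
                ang=.5*np.arctan2((wt*np.sin(a)).sum(),(wt*np.cos(a)).sum()) if k.any() else 9
                out.append((c,round(x1-v,1),round(y1-u,1),round(np.degrees(ang),1),int(k.sum()),int(s[4]),
                   round(dx.mean(),1) if k.any() else 0,round(dy.mean(),1) if k.any() else 0))
    return out
E
python3 - <<'E'
from h import *
t=cv2.imread("pics/top0.png")[:,:,::-1]; s=cv2.imread("pics/side0.png")[:,:,::-1]
for n,i in(("top",t),("side",s)):
    print(n); [print(*b) for b in bars(n,img=i)]
a=ortho("top",16,300,620,-320,10,.6,t); cv2.imwrite("pics/a.png",a[:,:,::-1])
a=ortho("top",30,200,620,20,420,.7,t); cv2.imwrite("pics/b.png",a[:,:,::-1])
E
```

```text
top
G 641.4 -195.3 63.0 627 118 -1.7 0.5
G 548.6 -335.6 -5.0 724 123 -2.9 1.4
G 542.3 -215.7 6.6 416 109 3.5 -0.5
G 541.4 -121.6 78.5 8 72 -7.5 -18.4
G 438.6 -221.9 0.8 103 97 -7.3 -1.1
G 336.0 -179.4 515.7 0 81 0 0
R 649.4 -108.5 -15.8 231 51 16.0 -4.3
R 618.3 -300.0 -28.7 720 84 -2.6 2.1
side
G 640.2 -198.2 74.9 140 157 3.2 -0.4
G 547.2 -338.3 -24.1 91 153 4.2 -4.8
G 540.6 -218.3 -52.9 122 143 0.9 -13.8
G 539.9 -124.2 -72.0 207 139 -7.0 -2.4
G 436.8 -101.8 -32.2 173 136 2.6 -11.5
G 436.9 -224.4 -11.2 122 149 -2.6 -9.0
G 334.4 -181.6 515.7 0 170 0 0
R 647.6 -111.4 -6.8 415 116 -0.1 -8.3
R 617.4 -302.4 86.0 98 148 -5.0 -11.6
R 417.2 154.8 515.7 0 70 0 0
R 395.2 156.7 515.7 0 77 0 0
```

View pics/a.png

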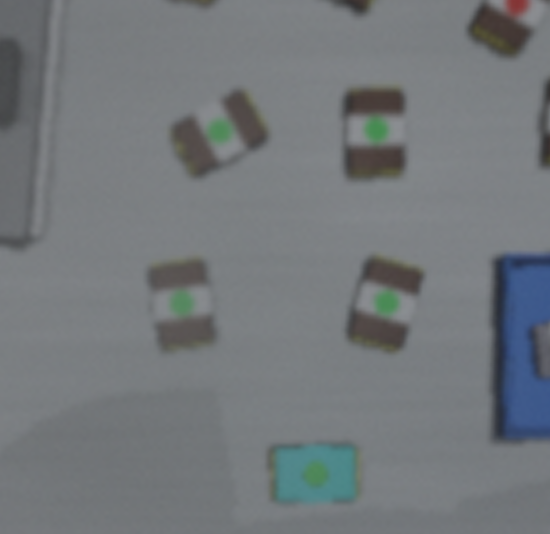

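View pics/b.png

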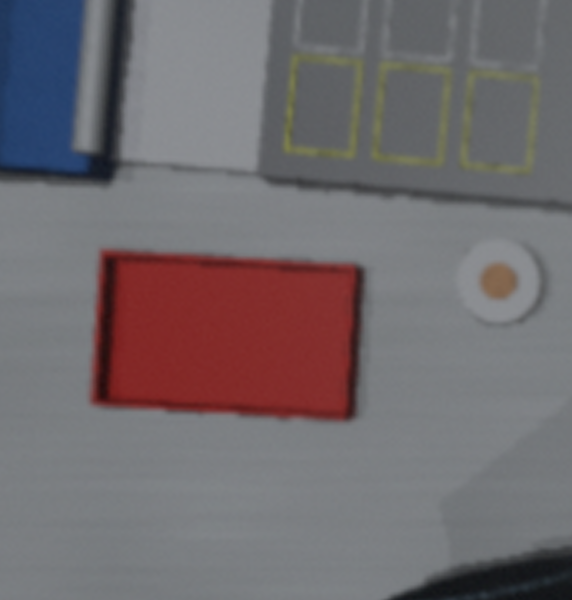

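```bash
cat >> h.py <<'E'
def bars(n="top",z=16,x0=150,x1=800,y0=-500,y1=450,img=None):
    S=2; o=ortho(n,z,x0,x1,y0,y1,1/S,img).astype(int); r,g,b=o[...,0],o[...,1],o[...,2]; out=[]
    for c,m in(("G",(g>r*1.4)&(g>b*1.3)&(g>50)),("R",(r>g*1.6)&(r>b*1.6)&(r>70))):
        _,_,st,ce=cv2.connectedComponentsWithStats(m.astype(np.uint8))
        for s,(u,v) in zip(st[1:],ce[1:]):
            if 120<s[4]<1000 and max(s[2:4])<52:
                U,V=int(u),int(v); y_,x_=max(V-70,0),max(U-70,0); w=o[y_:V+70,x_:U+70]
                yy,xx=np.mgrid[y_:y_+w.shape[0],x_:x_+w.shape[1]]
                d=np.hypot(yy-v,xx-u); k=(d<31*S)&(w[...,0]>w[...,2]*1.06)&(d>8*S)&(w[...,0]<150)
                if k.sum()<200: continue
                (cx,cy),(w_,h_),_=rr=cv2.minAreaRect(np.stack([xx[k],yy[k]],1).astype(np.float32))
                dx,dy=-(yy[k]-v),-(xx[k]-u); e,E=np.linalg.eigh(np.cov(dx,dy)); p=E[:,1]
                bx=cv2.boxPoints(rr); e1,e2=bx[1]-bx[0],bx[2]-bx[1]; l=max(e1,e2,key=np.linalg.norm)
                f=lambda a:round((np.degrees(a)+90)%180-90,1)
                out.append((c,round(x1-v/S,1),round(y1-u/S,1),f(np.arctan2(p[1],p[0])),f(np.arctan2(-l[0],-l[1])),
                   "rect",round(x1-cy/S,1),round(y1-cx/S,1),round(min(w_,h_)/S),round(max(w_,h_)/S)))
    return out
E
python3 - <<'E'
from h import *
t=cv2.imread("pics/top0.png")[:,:,::-1]; s=cv2.imread("pics/side0.png")[:,:,::-1]
for n,i in(("top",t),("side",s)):
    print(n); [print(*b) for b in bars(n,img=i)]
    for z,nm,f in((30,"gold",lambda r,g,b:(g>b*1.35)&(r>b*1.3)&(r<g*1.4)),(28,"tray",lambda r,g,b:(r>2.2*g)&(r>70)),(66,"handle",lambda r,g,b:(r<65)&(g<65)&(b<65))):
        x0,x1,y0,y1=dict(gold=(420,620,60,330),tray=(280,480,120,380),handle=(480,620,20,90))[nm]
        o=ortho(n,z,x0,x1,y0,y1,.5,i).astype(int); m=f(*np.moveaxis(o,2,0)).astype(np.uint8)
        if nm!="gold":
            _,l,st,_=cv2.connectedComponentsWithStats(m); m=(l==1+st[1:,4].argmax())
        yy,xx=np.nonzero(m); rr=cv2.minAreaRect(np.stack([xx,yy],1).astype(np.float32))
        print(n,nm,"c",round(x1-rr[0][1]/2,1),round(y1-rr[0][0]/2,1),"size",np.array(rr[1])/2,"cvang",rr[2])
E
```

```text
top
G 716.1 -350.5 -86.6 -85.1 rect 714.4 -349.0 29 58
G 641.5 -195.4 60.6 61.8 rect 640.0 -194.7 33 55
G 548.7 -335.7 -5.3 -5.1 rect 547.9 -334.3 33 57
G 542.4 -215.6 -0.4 0.0 rect 541.8 -215.2 31 55
G 541.5 -121.7 -60.4 -61.1 rect 540.7 -121.1 31 56
G 438.5 -221.9 -16.6 -16.8 rect 438.2 -221.1 31 55
G 438.2 -98.9 7.7 9.0 rect 438.2 -99.6 29 53
R 649.3 -108.4 -12.5 -12.5 rect 647.5 -108.4 31 57
R 618.3 -299.9 -30.6 -29.7 rect 617.1 -298.3 32 58
top gold c 542.1 154.6 size [129.2651062   66.97875214] cvang 4.939215660095215
top tray c 385.4 263.2 size [179.43185425 106.87779236] cvang 3.608468532562256Traceback (most recent call last):
  File "<stdin>", line 9, in <module>
ValueError: attempt to get argmax of an empty sequence
```

Run:
```python
from h import *
t=cv2.imread("pics/top0.png")[:,:,::-1]; s=cv2.imread("pics/side0.png")[:,:,::-1]
for n,i in(("top",t),("side",s)):
    if n=="side":[print(*b) for b in bars(n,img=i)]
    for z,nm,f in((30,"gold",lambda r,g,b:(g>b*1.3)&(r>b*1.25)&(r<g*1.4)),(28,"tray",lambda r,g,b:(r>2.2*g)&(r>70)),(66,"handle",lambda r,g,b:(g<60)),(24,"roll",lambda r,g,b:(r>1.3*b))):
        x0,x1,y0,y1=dict(gold=(440,620,20,330),tray=(280,480,120,380),handle=(500,620,-20,50),roll=(370,470,20,120))[nm]
        o=ortho(n,z,x0,x1,y0,y1,.5,i).astype(int); m=f(*np.moveaxis(o,2,0)).astype(np.uint8)
        if nm!="gold":
            _,l,st,_=cv2.connectedComponentsWithStats(m)
            if len(st)<2: print(nm,"none"); continue
            m=(l==1+st[1:,4].argmax())
        yy,xx=np.nonzero(m); rr=cv2.minAreaRect(np.stack([xx,yy],1).astype(np.float32))
        print(n,nm,"c",round(x1-rr[0][1]/2,1),round(y1-rr[0][0]/2,1),"size",np.array(rr[1])/2,"cvang",rr[2])
```

```text
top gold c 540.1 133.1 size [172.74220276  68.08287811] cvang 5.19442892074585
top tray c 385.4 263.2 size [179.43185425 106.87779236] cvang 3.608468532562256
handle none
top roll c 423.5 72.2 size [22.98096848 22.98097038] cvang 45.0
G 714.6 -353.3 -84.3 -84.3 rect 714.0 -356.6 31 55
G 640.2 -198.2 61.8 60.9 rect 640.0 -201.7 35 56
G 547.1 -338.4 -5.8 -4.8 rect 545.3 -343.6 41 54
G 540.7 -218.4 0.7 0.8 rect 539.4 -225.2 44 54
G 540.0 -124.3 -62.7 -61.1 rect 537.3 -129.6 40 55
G 436.8 -101.7 7.9 8.1 rect 436.5 -109.8 45 54
G 437.0 -224.4 -14.1 -16.3 rect 437.5 -231.3 43 55
G 334.4 -181.6 -88.1 88.9 rect 335.5 -184.8 30 55
R 647.6 -111.3 -16.2 -13.8 rect 644.6 -119.1 45 54
R 617.3 -302.4 -29.7 -30.1 rect 615.0 -308.1 43 56
side gold c 539.0 128.8 size [175.85993958  70.07447052] cvang 5.066168785095215
side tray c 385.0 257.5 size [175.9708252  109.36251068] cvang 3.1449575424194336
side handle c 562.4 -9.8 size [22.75691414 40.13861465] cvang 4.830420017242432
side roll c 422.5 69.2 size [24.  23.5] cvang 90.0
```

```bash
cat >> h.py <<'E'
PL=dict(g1=(534.1,69.2),g2=(539.6,131.),g3=(545.1,192.8),w1=(605.8,62.8),w2=(611.3,124.6),w3=(616.8,186.4))
BIAS=dict(top=np.array([-.8,-1.35]),side=np.array([.75,1.35]))
def look(z=16,**k):
    for n in BIAS:
        print(n,*[(b[0],*np.round(np.array(b[1:3])+BIAS[n],1).tolist(),b[3],b[4]) for b in bars(n,z,**k)],sep="\n ")
def tool():
    s=read_state(); q=s["tcp_rot"]; M=R.from_quat(q[[1,2,3,0]]).as_matrix()
    return s,M,np.degrees(np.arctan2(M[1,0],M[0,0]))
def chain(*wps,step=.9):
    "wp: (x,y,z,yaw or None). Prints per-row shift (units of 40mm, tool axes) and the turn (units of 180deg) to do AFTER the shift"
    s,M,psi=tool(); p=s["tool_pos"].copy()
    print("t",round(s["time_s"],1),"tcp",p.round(1),"yaw",round(psi,1),"w",round(s["width"],1),"F",s["contact_force"].round(1),"q6",round(s["q"][5],2),"tilt",M[:,2].round(3))
    for x,y,z,a in wps:
        d=np.array([x,y,z])-p; c,t=np.cos(np.radians(psi)),np.sin(np.radians(psi))
        u=np.array([d[0]*c+d[1]*t,d[0]*t-d[1]*c,-d[2]])/40
        n=max(1,int(np.ceil(np.linalg.norm(u)/step))); turn=0
        if a is not None: turn=-(((a-psi)+90)%180-90); psi-=turn
        print("shift total",u.round(3),"| %d rows of"%n,(u/n).round(3),"| turn z total %.3f = %d rows of %.4f"%(turn/180,max(1,np.ceil(abs(turn)/7)),turn/180/max(1,np.ceil(abs(turn)/7))))
        p=np.array([x,y,z])
E
python3 - <<'E'
from h import *
chain((437.5,-100.3,130,8.4),(437.5,-100.3,14,None),(437.5,-100.3,110,-5.1),(*PL['g3'],110,-5.1),(*PL['g3'],44,None))
E
```

```text
t 0.1 tcp [ 205.9 -509.5  228.9] yaw 22.0 w 93.0 F [-0.3  0.4 -0.9] q6 -0.2 tilt [-0.     0.002 -1.   ]
shift total [ 9.199 -7.318  2.473] | 14 rows of [ 0.657 -0.523  0.177] | turn z total 0.075 = 2 rows of 0.0377
shift total [0.  0.  2.9] | 4 rows of [0.    0.    0.725] | turn z total 0.000 = 1 rows of 0.0000
shift total [ 0.   0.  -2.4] | 3 rows of [ 0.   0.  -0.8] | turn z total 0.075 = 2 rows of 0.0375
shift total [ 2.028 -7.538 -0.   ] | 9 rows of [ 0.225 -0.838 -0.   ] | turn z total -0.000 = 1 rows of -0.0000
shift total [ 0.   -0.    1.65] | 2 rows of [ 0.    -0.     0.825] | turn z total 0.000 = 1 rows of 0.0000
```

drive_tool([
  [[0.657,-0.523,0.177],[0,0,0]],
  [[0.657,-0.523,0.177],[0,0,0]],
  [[0.657,-0.523,0.177],[0,0,0]],
  [[0.657,-0.523,0.177],[0,0,0]],
  [[0.657,-0.523,0.177],[0,0,0]],
  [[0.657,-0.523,0.177],[0,0,0]],
  [[0.657,-0.523,0.177],[0,0,0]],
], claw=0.3, force=20)

```text
time_s: 0.68
tool_pos: [322.0, -303.6, 179.5]
tcp_rot: [-0.0, 0.982, 0.19, -0.0]
contact_force: [0.1, -0.7, -0.5]
width: 60.4
grasp_force: 0.0
```

drive_tool([
  [[0.657,-0.523,0.177],[0,0,0]],
  [[0.657,-0.523,0.177],[0,0,0]],
  [[0.657,-0.523,0.177],[0,0,0]],
  [[0.657,-0.523,0.177],[0,0,0]],
  [[0.657,-0.523,0.177],[0,0,0]],
  [[0.657,-0.523,0.177],[0,0,0]],
  [[0.657,-0.523,0.177],[0,0,0]],
  [[0,0,0],[0,0,0.0375]],
  [[0,0,0],[0,0,0.0375]],
  [[0,0,0],[0,0,0]],
])

```text
time_s: 1.52
tool_pos: [437.4, -99.6, 130.1]
tcp_rot: [-0.0, 0.997, 0.073, -0.0]
contact_force: [0.2, 0.4, -0.8]
width: 60.3
grasp_force: 0.0
```

Run:
```python
from h import *
chain((437.5,-100.3,14,8.4),(437.5,-100.3,110,-5.1),(*PL['g3'],110,-5.1),(*PL['g3'],44,None))
look()
```

```text
t 1.5 tcp [437.4 -99.6 130.1] yaw 8.4 w 60.3 F [ 0.2  0.4 -0.8] q6 0.95 tilt [-0.001  0.    -1.   ]
shift total [0.    0.018 2.902] | 4 rows of [0.    0.004 0.725] | turn z total -0.000 = 1 rows of -0.0001
shift total [ 0.   0.  -2.4] | 3 rows of [ 0.   0.  -0.8] | turn z total 0.075 = 2 rows of 0.0375
shift total [ 2.028 -7.538 -0.   ] | 9 rows of [ 0.225 -0.838 -0.   ] | turn z total -0.000 = 1 rows of -0.0000
shift total [ 0.   -0.    1.65] | 2 rows of [ 0.    -0.     0.825] | turn z total 0.000 = 1 rows of 0.0000
top
 ('G', 715.3, -351.8, np.float64(-84.0), np.float32(-84.0))
 ('G', 640.7, -196.8, np.float64(60.6), np.float32(61.4))
 ('G', 547.8, -337.0, np.float64(-5.0), np.float32(-5.1))
 ('G', 541.6, -217.0, np.float64(33.2), np.float32(0.0))
 ('R', 648.4, -109.8, np.float64(-12.3), np.float32(-12.5))
 ('R', 617.5, -301.2, np.float64(-30.6), np.float32(-30.1))
side
 ('G', 715.2, -352.0, np.float64(-84.1), np.float32(-84.6))
 ('G', 641.0, -196.8, np.float64(61.5), np.float32(60.8))
 ('G', 547.8, -337.0, np.float64(-5.7), np.float32(-4.5))
 ('G', 541.4, -217.0, np.float64(0.6), np.float32(1.1))
 ('G', 540.8, -123.0, np.float64(-62.4), np.float32(-61.0))
 ('G', 437.6, -223.0, np.float64(-13.6), np.float32(-18.4))
 ('G', 437.8, -100.2, np.float64(11.6), np.float32(8.3))
 ('G', 335.2, -180.2, np.float64(-89.2), np.float32(-90.0))
 ('R', 648.4, -110.0, np.float64(-16.2), np.float32(-14.0))
 ('R', 618.0, -301.0, np.float64(-28.7), np.float32(-29.9))
```

drive_tool([
  [[0,0.018,0.9],[0,0,0]],
  [[0,0,0.9],[0,0,0]],
  [[0,0,0.7],[0,0,0]],
  [[0,0,0.3],[0,0,0]],
  [[0,0,0.1],[0,0,0]],
  [[0,0,0],[0,0,0]],
  [[0,0,0],[0,0,0]],
])

```text
time_s: 2.2
tool_pos: [438.1, -102.0, 15.1]
tcp_rot: [0.0, 0.997, 0.074, 0.0]
contact_force: [0.2, -0.4, -0.0]
width: 60.5
grasp_force: 0.0
```

drive_tool([
  [[0,0,0],[0,0,0]],
  [[0,0,0],[0,0,0]],
  [[0,0,0],[0,0,0]],
  [[0,0,0],[0,0,0]],
  [[0,0,0],[0,0,0]],
], claw=-1)

```text
time_s: 2.62
tool_pos: [437.9, -101.4, 15.1]
tcp_rot: [0.0, 0.997, 0.074, 0.0]
contact_force: [-1.1, -0.1, 5.6]
width: 34.2
grasp_force: 20.0
```

drive_tool([
  [[0,0,-0.4],[0,0,0]],
  [[0,0,-0.8],[0,0,0]],
  [[0,0,-0.8],[0,0,0.0375]],
  [[0,0,-0.4],[0,0,0.0375]],
  [[0,0,0],[0,0,0]],
  [[0,0,0],[0,0,0]],
])

```text
time_s: 3.12
tool_pos: [438.0, -101.6, 111.2]
tcp_rot: [0.001, 0.999, -0.042, 0.001]
contact_force: [-0.5, 0.2, -1.3]
width: 33.6
grasp_force: 20.0
```

drive_tool([
  [[0.225,-0.838,0],[0,0,0]],
  [[0.225,-0.838,0],[0,0,0]],
  [[0.225,-0.838,0],[0,0,0]],
  [[0.225,-0.838,0],[0,0,0]],
  [[0.225,-0.838,0],[0,0,0]],
  [[0.225,-0.838,0],[0,0,0]],
  [[0.225,-0.838,0],[0,0,0]],
  [[0.225,-0.838,0],[0,0,0]],
  [[0.225,-0.838,0],[0,0,0]],
  [[0,0,0],[0,0,0]],
])

```text
time_s: 3.95
tool_pos: [545.0, 197.2, 108.3]
tcp_rot: [-0.001, 0.999, -0.04, -0.001]
contact_force: [-0.2, -0.0, -0.4]
width: 33.5
grasp_force: 20.0
```

drive_tool([
  [[0,0,0.5],[0,0,0]],
  [[0,0,0.5],[0,0,0]],
  [[0,0,0],[0,0,0]],
  [[0,0,0],[0,0,0]],
])

```text
time_s: 4.28
tool_pos: [542.4, 191.4, 68.1]
tcp_rot: [0.001, 0.999, -0.043, -0.003]
contact_force: [-0.2, -0.1, -0.6]
width: 34.0
grasp_force: 2.0
```

Run:
```python
from h import *
chain((*PL['g3'],44.5,-5.1),(*PL['g3'],115,None),(540.8,-123,115,-61.2),(540.8,-123,14.5,None))
i=get_image("side");look(z=16,img=i) if 0 else None
cv2.imwrite("pics/c.png",cv2.resize(i[80:220,200:420],None,fx=3,fy=3)[:,:,::-1])
```

```text
t 4.3 tcp [542.4 191.4  68.1] yaw -4.9 w 34.0 F [-0.2 -0.1 -0.6] q6 1.8 tilt [-0.006 -0.001 -1.   ]
shift total [ 0.065 -0.04   0.591] | 1 rows of [ 0.065 -0.04   0.591] | turn z total 0.001 = 1 rows of 0.0010
shift total [ 0.    -0.    -1.762] | 2 rows of [ 0.    -0.    -0.881] | turn z total 0.000 = 1 rows of 0.0000
shift total [ 0.595  7.873 -0.   ] | 9 rows of [ 0.066  0.875 -0.   ] | turn z total 0.312 = 9 rows of 0.0346
shift total [ 0.    -0.     2.512] | 3 rows of [ 0.    -0.     0.838] | turn z total 0.000 = 1 rows of 0.0000
```

View pics/c.png

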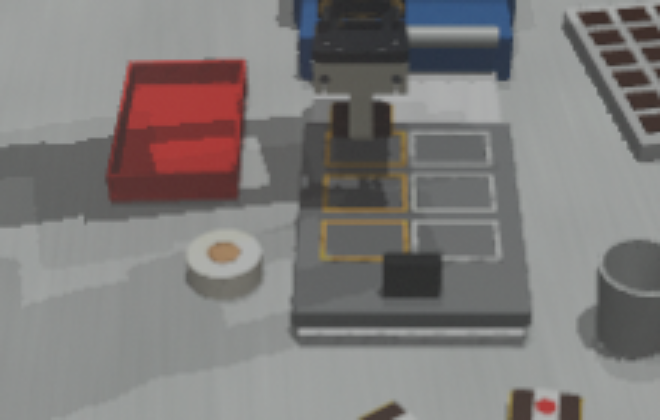

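The bar is still between the fingers above the far gold place (about pixel 362,120 in the crop). The grip has slackened to 2 N, so I'll hold still and let it recover.

drive_tool([
  [[0,0,0],[0,0,0]],
  [[0,0,0],[0,0,0]],
  [[0,0,0],[0,0,0]],
  [[0,0,0],[0,0,0]],
  [[0,0,0],[0,0,0]],
  [[0,0,0],[0,0,0]],
])

```text
time_s: 4.83
tool_pos: [544.8, 192.1, 70.9]
tcp_rot: [-0.0, 0.999, -0.044, 0.0]
contact_force: [-0.6, 0.8, 0.1]
width: 33.8
grasp_force: 20.0
```

Run:
```python
from h import *
chain((*PL['g3'],44.5,-5.1))
i=get_image("side")
cv2.imwrite("pics/d.png",cv2.resize(i[80:160,260:380],None,fx=6,fy=6)[:,:,::-1])
```

```text
t 4.8 tcp [544.8 192.1  70.9] yaw -5.0 w 33.8 F [-0.6  0.8  0.1] q6 1.8 tilt [ 0.001  0.    -1.   ]
shift total [ 0.007 -0.019  0.66 ] | 1 rows of [ 0.007 -0.019  0.66 ] | turn z total 0.001 = 1 rows of 0.0005
```

View pics/d.png

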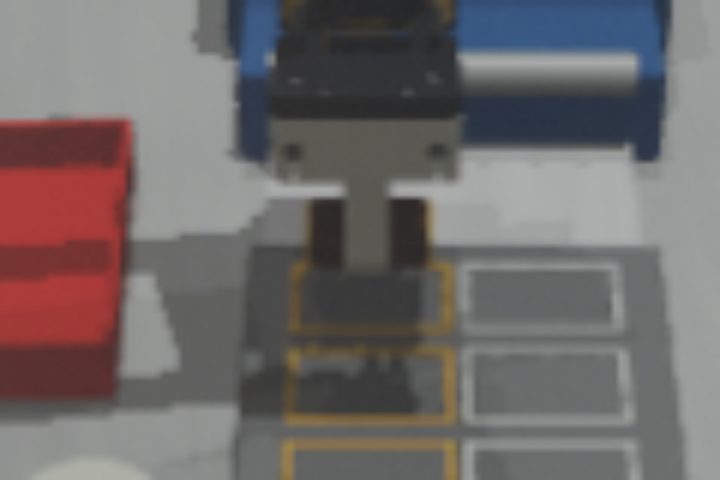

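The grip is back at 20 N and the bar hangs level at pixel (368,235), with its bottom near the fingertips. Lowering it slowly.

drive_tool([
  [[0,0,0.3],[0,0,0]],
  [[0,-0.019,0.2],[0,0,0]],
  [[0,0,0.1],[0,0,0]],
  [[0,0,0.05],[0,0,0]],
  [[0,0,0],[0,0,0]],
  [[0,0,0],[0,0,0]],
  [[0,0,0],[0,0,0]],
])

```text
time_s: 5.47
tool_pos: [543.9, 192.9, 45.0]
tcp_rot: [0.0, 0.999, -0.044, -0.001]
contact_force: [-3.2, -1.5, 5.4]
width: 33.9
grasp_force: 20.0
```

drive_tool([
  [[0,0,0],[0,0,0]],
  [[0,0,0],[0,0,0]],
  [[0,0,0],[0,0,0]],
], claw=-0.05)

```text
time_s: 5.72
tool_pos: [544.8, 192.9, 44.5]
tcp_rot: [-0.0, 0.999, -0.044, 0.0]
contact_force: [0.4, -0.3, -0.1]
width: 43.5
grasp_force: 0.0
```

drive_tool([
  [[0,0,-0.3],[0,0,0]],
  [[0,0,-0.7],[0,0,0]],
  [[0,0,-0.8],[0,0,0]],
  [[0,0.8,0],[0,0,0.0346]],
  [[0,0,0],[0,0,0.0346]],
  [[0,0,0],[0,0,0.0346]],
  [[0,0,0],[0,0,0.0346]],
  [[0,0,0],[0,0,0.0346]],
  [[0,0,0],[0,0,0]],
], claw=-0.05)

```text
time_s: 6.47
tool_pos: [542.0, 160.8, 116.4]
tcp_rot: [0.0, 0.95, -0.312, 0.0]
contact_force: [-0.1, -0.3, -0.7]
width: 44.5
grasp_force: 0.0
```

Run:
```python
from h import *
chain((540.8,-123,115,-61.2),(540.8,-123,14,None),(540.8,-123,115,None),(540.8,-123,115,-5.1),(*PL['g2'],115,-5.1),(*PL['g2'],44.5,None))
look()
print("carriage");look(z=46,x0=480,x1=680,y0=0,y1=260)
```

```text
t 6.5 tcp [542.  160.8 116.4] yaw -36.4 w 44.5 F [-0.1 -0.3 -0.7] q6 2.3 tilt [ 0. -0. -1.]
shift total [4.186 5.729 0.036] | 8 rows of [0.523 0.716 0.005] | turn z total 0.138 = 4 rows of 0.0345
shift total [ 0.    -0.     2.525] | 3 rows of [ 0.    -0.     0.842] | turn z total 0.000 = 1 rows of 0.0000
shift total [ 0.    -0.    -2.525] | 3 rows of [ 0.    -0.    -0.842] | turn z total 0.000 = 1 rows of 0.0000
shift total [ 0. -0. -0.] | 1 rows of [ 0. -0. -0.] | turn z total -0.312 = 9 rows of -0.0346
shift total [-0.594 -6.322 -0.   ] | 8 rows of [-0.074 -0.79  -0.   ] | turn z total -0.000 = 1 rows of -0.0000
shift total [ 0.    -0.     1.762] | 2 rows of [ 0.    -0.     0.881] | turn z total 0.000 = 1 rows of 0.0000
top
 ('G', 715.3, -351.8, np.float64(-84.9), np.float32(-84.6))
 ('G', 640.7, -196.8, np.float64(60.6), np.float32(61.1))
 ('G', 551.8, 204.6, np.float64(-34.5), np.float32(-24.4))
 ('G', 547.9, -337.0, np.float64(-5.4), np.float32(-5.7))
 ('G', 541.6, -217.0, np.float64(-0.5), np.float32(0.0))
 ('G', 540.7, -123.0, np.float64(-60.1), np.float32(-61.0))
 ('G', 437.7
[... 194 characters left out ...]
 np.float64(-83.5), np.float32(-83.8))
 ('G', 641.0, -196.8, np.float64(61.9), np.float32(61.0))
 ('G', 547.8, -337.0, np.float64(-5.2), np.float32(-5.0))
 ('G', 546.8, 235.0, np.float64(-6.6), np.float32(-1.6))
 ('G', 541.4, -217.0, np.float64(-0.3), np.float32(1.5))
 ('G', 540.8, -123.0, np.float64(-62.0), np.float32(-61.0))
 ('G', 437.8, -223.0, np.float64(-14.1), np.float32(-16.5))
 ('G', 335.2, -180.2, np.float64(-89.1), np.float32(89.4))
 ('R', 648.4, -110.0, np.float64(-14.9), np.float32(-14.0))
 ('R', 618.0, -301.2, np.float64(-29.5), np.float32(-30.7))
carriage
top
 ('G', 546.6, 196.2, np.float64(-32.7), np.float32(-19.9))
side
 ('G', 543.4, 191.8, np.float64(-6.7), np.float32(0.0))
```

drive_tool([
  [[0.523,0.716,0],[0,0,0]],
  [[0.523,0.716,0],[0,0,0]],
  [[0.523,0.716,0],[0,0,0]],
  [[0.523,0.716,0],[0,0,0]],
  [[0.523,0.716,0],[0,0,0]],
  [[0.523,0.716,0],[0,0,0]],
  [[0.523,0.716,0],[0,0,0]],
  [[0.523,0.716,0],[0,0,0]],
  [[0,0,0],[0,0,0.0345]],
  [[0,0,0],[0,0,0.0345]],
], claw=0.3)

```text
time_s: 7.5
tool_pos: [541.9, -125.4, 116.4]
tcp_rot: [0.0, 0.91, -0.414, 0.0]
contact_force: [0.3, 0.1, -0.6]
width: 60.4
grasp_force: 0.0
```

drive_tool([
  [[0,0,0.6],[0,0,0.0345]],
  [[0,0,0.8],[0,0,0.0345]],
  [[0,0,0.7],[0,0,0]],
  [[0,0,0.3],[0,0,0]],
  [[0,0,0.15],[0,0,0]],
  [[0,0,0],[0,0,0]],
  [[0,0,0],[0,0,0]],
])

```text
time_s: 8.08
tool_pos: [542.4, -122.9, 15.0]
tcp_rot: [-0.0, 0.862, -0.507, 0.0]
contact_force: [0.7, -0.1, 0.1]
width: 60.6
grasp_force: 0.0
```

drive_tool([
  [[0,0,0],[0,0,0]],
  [[0,0,0],[0,0,0]],
  [[0,0,0],[0,0,0]],
  [[0,0,0],[0,0,0]],
  [[0,0,0],[0,0,0]],
], claw=-1)

```text
time_s: 8.5
tool_pos: [542.2, -122.9, 15.2]
tcp_rot: [-0.0, 0.862, -0.507, 0.001]
contact_force: [-0.2, 0.2, 4.2]
width: 33.9
grasp_force: 20.0
```

drive_tool([
  [[0,0,-0.4],[0,0,0]],
  [[0,0,-0.8],[0,0,-0.0347]],
  [[0,0,-0.8],[0,0,-0.0347]],
  [[0,0,-0.55],[0,0,-0.0347]],
  [[0,0,0],[0,0,-0.0347]],
  [[0,0,0],[0,0,-0.0347]],
  [[0,0,0],[0,0,-0.0347]],
  [[0,0,0],[0,0,-0.0347]],
  [[0,0,0],[0,0,-0.0347]],
  [[0,0,0],[0,0,-0.0347]],
])

```text
time_s: 9.33
tool_pos: [541.7, -122.7, 116.6]
tcp_rot: [-0.0, 0.999, -0.039, -0.0]
contact_force: [-0.7, -0.0, -0.2]
width: 34.0
grasp_force: 20.0
```

drive_tool([
  [[-0.074,-0.79,0],[0,0,0]],
  [[-0.074,-0.79,0],[0,0,0]],
  [[-0.074,-0.79,0],[0,0,0]],
  [[-0.074,-0.79,0],[0,0,0]],
  [[-0.074,-0.79,0],[0,0,0]],
  [[-0.074,-0.79,0],[0,0,0]],
  [[-0.074,-0.79,0],[0,0,0]],
  [[-0.074,-0.79,0],[0,0,0]],
  [[0,0,0],[0,0,0]],
  [[0,0,0],[0,0,0]],
])

```text
time_s: 10.17
tool_pos: [538.9, 132.7, 116.6]
tcp_rot: [0.0, 0.999, -0.04, 0.0]
contact_force: [-0.2, -0.6, 0.6]
width: 33.6
grasp_force: 20.0
```

Run:
```python
from h import *
chain((*PL['g2'],44.5,-5.1),(*PL['g2'],110,-5.1),(541.5,-217,110,0.3),(541.5,-217,14,None),(541.5,-217,110,-5.1),(*PL['g1'],110,-5.1))
```

```text
t 10.2 tcp [538.9 132.7 116.6] yaw -4.6 w 33.6 F [-0.2 -0.6  0.6] q6 1.69 tilt [ 0. -0. -1.]
shift total [0.021 0.041 1.801] | 3 rows of [0.007 0.014 0.6  ] | turn z total 0.003 = 1 rows of 0.0029
shift total [ 0.    -0.    -1.638] | 2 rows of [ 0.    -0.    -0.819] | turn z total -0.000 = 1 rows of -0.0000
shift total [ 0.821  8.661 -0.   ] | 10 rows of [ 0.082  0.866 -0.   ] | turn z total -0.030 = 1 rows of -0.0300
shift total [0.  0.  2.4] | 3 rows of [0.  0.  0.8] | turn z total 0.000 = 1 rows of 0.0000
shift total [ 0.   0.  -2.4] | 3 rows of [ 0.   0.  -0.8] | turn z total 0.030 = 1 rows of 0.0300
shift total [-0.82 -7.11 -0.  ] | 8 rows of [-0.103 -0.889 -0.   ] | turn z total -0.000 = 1 rows of -0.0000
```

drive_tool([
  [[0.01,0.03,0.7],[0,0,0.003]],
  [[0,0,0.6],[0,0,0]],
  [[0,0,0.3],[0,0,0]],
  [[0,0,0.15],[0,0,0]],
  [[0,0,0.05],[0,0,0]],
  [[0,0,0],[0,0,0]],
  [[0,0,0],[0,0,0]],
])

```text
time_s: 10.75
tool_pos: [540.2, 128.9, 45.1]
tcp_rot: [0.0, 0.999, -0.047, 0.001]
contact_force: [-0.4, -0.2, 0.2]
width: 33.9
grasp_force: 20.0
```

drive_tool([
  [[0,0,0],[0,0,0]],
  [[0,0,0],[0,0,0]],
  [[0,0,0],[0,0,0]],
  [[0,0,-0.3],[0,0,0]],
  [[0,0,-0.7],[0,0,0]],
  [[0,0,-0.64],[0,0,0]],
], claw=-0.05)

```text
time_s: 11.25
tool_pos: [538.8, 129.8, 110.2]
tcp_rot: [0.0, 0.999, -0.046, -0.001]
contact_force: [1.0, -0.4, -0.4]
width: 44.3
grasp_force: 0.0
```

drive_tool([
  [[0.082,0.866,0],[0,0,0]],
  [[0.082,0.866,0],[0,0,0]],
  [[0.082,0.866,0],[0,0,0]],
  [[0.082,0.866,0],[0,0,0]],
  [[0.082,0.866,0],[0,0,0]],
  [[0.082,0.866,0],[0,0,0]],
  [[0.082,0.866,0],[0,0,0]],
  [[0.082,0.866,0],[0,0,0]],
  [[0.082,0.866,0],[0,0,0]],
  [[0.082,0.866,0],[0,0,-0.03]],
], claw=0.3)

```text
time_s: 12.08
tool_pos: [540.0, -219.9, 110.3]
tcp_rot: [0.0, 1.0, 0.001, 0.0]
contact_force: [0.2, 0.1, -0.7]
width: 60.5
grasp_force: 0.0
```

drive_tool([
  [[0,0,0],[0,0,0]],
  [[0,0,0],[0,0,0]],
])

```text
time_s: 12.25
tool_pos: [540.0, -220.1, 110.0]
tcp_rot: [0.0, 1.0, -0.001, 0.0]
contact_force: [-0.8, 0.5, -0.3]
width: 60.5
grasp_force: 0.0
```

Run:
```python
from h import *
chain((541.5,-217,14,0.3),(541.5,-217,110,-5.1),(*PL['g1'],110,-5.1),(*PL['g1'],44.5,None))
look()
print("carriage");look(z=46,x0=480,x1=680,y0=0,y1=260)
```

```text
t 12.2 tcp [ 540.  -220.1  110. ] yaw -0.1 w 60.5 F [-0.8  0.5 -0.3] q6 0.99 tilt [ 0. -0. -1.]
shift total [ 0.038 -0.078  2.4  ] | 3 rows of [ 0.013 -0.026  0.8  ] | turn z total -0.002 = 1 rows of -0.0024
shift total [ 0.   0.  -2.4] | 3 rows of [ 0.   0.  -0.8] | turn z total 0.030 = 1 rows of 0.0300
shift total [-0.82 -7.11 -0.  ] | 8 rows of [-0.103 -0.889 -0.   ] | turn z total -0.000 = 1 rows of -0.0000
shift total [ 0.    -0.     1.638] | 2 rows of [ 0.    -0.     0.819] | turn z total 0.000 = 1 rows of 0.0000
top
 ('G', 548.5, 200.8, np.float64(-3.5), np.float32(-5.0))
 ('G', 548.3, -333.7, np.float64(-8.8), np.float32(-11.1))
 ('G', 543.4, 134.8, np.float64(-4.5), np.float32(-5.4))
 ('R', 648.4, -109.8, np.float64(-12.5), np.float32(-12.9))
side
 ('G', 715.2, -352.0, np.float64(-83.7), np.float32(-84.9))
 ('G', 641.0, -197.0, np.float64(61.8), np.float32(61.0))
 ('G', 547.8, -337.0, np.float64(-6.7), np.float32(-4.2))
 ('G', 541.4, -217.0, np.float64(2.7), np.float32(0.0))
 ('G', 437.8, -222.8, np.float64(-17.3), np.float32(-15.3))
 ('G', 335.2, -180.2, np.float64(87.2), np.float32(-89.5))
 ('R', 648.4, -110.0, np.float64(-16.0), np.float32(-12.5))
 ('R', 618.0, -301.2, np.float64(-29.0), np.float32(-30.1))
carriage
top
 ('G', 543.5, 192.6, np.float64(-3.4), np.float32(-5.0))
 ('G', 538.4, 128.5, np.float64(-4.7), np.float32(-5.4))
side
```

drive_tool([
  [[0.038,-0.078,0.8],[0,0,0]],
  [[0,0,0.8],[0,0,0]],
  [[0,0,0.5],[0,0,0]],
  [[0,0,0.2],[0,0,0]],
  [[0,0,0.1],[0,0,0]],
  [[0,0,0],[0,0,0]],
  [[0,0,0],[0,0,0]],
])

```text
time_s: 13.03
tool_pos: [542.6, -215.0, 15.3]
tcp_rot: [0.0, 1.0, 0.001, 0.001]
contact_force: [0.0, -0.7, 0.1]
width: 60.2
grasp_force: 0.0
```

drive_tool([
  [[0,0,0],[0,0,0]],
  [[0,0,0],[0,0,0]],
  [[0,0,0],[0,0,0]],
  [[0,0,0],[0,0,0]],
  [[0,0,0],[0,0,0]],
  [[0,0,-0.4],[0,0,0]],
  [[0,0,-0.8],[0,0,0]],
  [[0,0,-0.8],[0,0,0.028]],
  [[0,0,-0.4],[0,0,0]],
], claw=-1)

```text
time_s: 13.78
tool_pos: [543.0, -215.8, 113.7]
tcp_rot: [0.001, 0.999, -0.045, 0.002]
contact_force: [0.2, -0.3, -0.5]
width: 33.6
grasp_force: 20.0
```

drive_tool([
  [[-0.103,-0.889,0],[0,0,0]],
  [[-0.103,-0.889,0],[0,0,0]],
  [[-0.103,-0.889,0],[0,0,0]],
  [[-0.103,-0.889,0],[0,0,0]],
  [[-0.103,-0.889,0],[0,0,0]],
  [[-0.103,-0.889,0],[0,0,0]],
  [[-0.103,-0.889,0],[0,0,0]],
  [[-0.103,-0.889,0],[0,0,0]],
  [[0,0,0],[0,0,0]],
  [[0,0,0],[0,0,0]],
])

```text
time_s: 14.62
tool_pos: [533.0, 73.2, 110.1]
tcp_rot: [0.0, 0.999, -0.041, -0.0]
contact_force: [-0.0, -0.4, -0.1]
width: 34.0
grasp_force: 20.0
```

Run:
```python
from h import *
chain((*PL['g1'],44.5,-5.1),(*PL['g1'],110,-5.1),(437.7,-223,110,-16.5),(437.7,-223,14,None),(437.7,-223,110,-5.1),(*PL['w3'],110,-5.1),(*PL['w3'],44.5,None))
```

```text
t 14.6 tcp [533.   73.2 110.1] yaw -4.7 w 34.0 F [-0.  -0.4 -0.1] q6 1.58 tilt [-0. -0. -1.]
shift total [0.037 0.098 1.641] | 2 rows of [0.018 0.049 0.821] | turn z total 0.002 = 1 rows of 0.0020
shift total [ 0.    -0.    -1.638] | 2 rows of [ 0.    -0.    -0.819] | turn z total -0.000 = 1 rows of -0.0000
shift total [-1.751  7.49  -0.   ] | 9 rows of [-0.195  0.832 -0.   ] | turn z total 0.063 = 2 rows of 0.0317
shift total [ 0.  -0.   2.4] | 3 rows of [ 0.  -0.   0.8] | turn z total 0.000 = 1 rows of 0.0000
shift total [ 0.  -0.  -2.4] | 3 rows of [ 0.  -0.  -0.8] | turn z total -0.063 = 2 rows of -0.0317
shift total [  3.55  -10.593  -0.   ] | 13 rows of [ 0.273 -0.815 -0.   ] | turn z total -0.000 = 1 rows of -0.0000
shift total [ 0.    -0.     1.638] | 2 rows of [ 0.    -0.     0.819] | turn z total 0.000 = 1 rows of 0.0000
```

drive_tool([
  [[0.03,0.07,0.6],[0,0,0.002]],
  [[0,0,0.5],[0,0,0]],
  [[0,0,0.3],[0,0,0]],
  [[0,0,0.18],[0,0,0]],
  [[0,0,0.05],[0,0,0]],
  [[0,0,0],[0,0,0]],
  [[0,0,0],[0,0,0]],
])

```text
time_s: 15.2
tool_pos: [535.0, 67.5, 45.3]
tcp_rot: [0.0, 0.999, -0.047, 0.0]
contact_force: [-0.2, -0.3, -1.0]
width: 33.4
grasp_force: 20.0
```

drive_tool([
  [[0,0,0],[0,0,0]],
  [[0,0,0],[0,0,0]],
  [[0,0,0],[0,0,0]],
  [[0,0,-0.3],[0,0,0]],
  [[0,0,-0.7],[0,0,0]],
  [[0,0,-0.64],[0,0,0]],
], claw=-0.05)

```text
time_s: 15.7
tool_pos: [533.6, 68.5, 110.7]
tcp_rot: [-0.0, 0.999, -0.046, -0.001]
contact_force: [0.5, -0.1, 0.4]
width: 44.6
grasp_force: 0.0
```

drive_tool([
  [[-0.195,0.832,0],[0,0,0]],
  [[-0.195,0.832,0],[0,0,0]],
  [[-0.195,0.832,0],[0,0,0]],
  [[-0.195,0.832,0],[0,0,0]],
  [[-0.195,0.832,0],[0,0,0]],
  [[-0.195,0.832,0],[0,0,0]],
  [[-0.195,0.832,0],[0,0,0]],
  [[-0.195,0.832,0],[0,0,0]],
  [[-0.195,0.832,0],[0,0,0.032]],
  [[0,0,0],[0,0,0.032]],
], claw=0.3)

```text
time_s: 16.53
tool_pos: [435.8, -229.0, 111.1]
tcp_rot: [0.002, 0.989, -0.151, 0.001]
contact_force: [0.8, -0.7, -0.4]
width: 60.6
grasp_force: 0.0
```

drive_tool([
  [[0,0,0],[0,0,0]],
  [[0,0,0],[0,0,0]],
])

```text
time_s: 16.7
tool_pos: [436.6, -223.3, 110.6]
tcp_rot: [-0.0, 0.989, -0.145, 0.0]
contact_force: [0.0, 0.1, 0.1]
width: 60.3
grasp_force: 0.0
```

Run:
```python
from h import *
chain((437.7,-223,14,-16.5),(437.7,-223,110,-5.1),(*PL['w3'],110,-5.1),(*PL['w3'],44.5,None))
look()
print("carriage");look(z=46,x0=480,x1=680,y0=0,y1=260)
```

```text
t 16.7 tcp [ 436.6 -223.3  110.6] yaw -16.7 w 60.3 F [0.  0.1 0.1] q6 1.16 tilt [ 0.  0. -1.]
shift total [ 0.025 -0.016  2.414] | 3 rows of [ 0.008 -0.005  0.805] | turn z total -0.001 = 1 rows of -0.0013
shift total [ 0.  -0.  -2.4] | 3 rows of [ 0.  -0.  -0.8] | turn z total -0.063 = 2 rows of -0.0317
shift total [  3.55  -10.593  -0.   ] | 13 rows of [ 0.273 -0.815 -0.   ] | turn z total -0.000 = 1 rows of -0.0000
shift total [ 0.    -0.     1.638] | 2 rows of [ 0.    -0.     0.819] | turn z total 0.000 = 1 rows of 0.0000
top
 ('G', 715.3, -351.8, np.float64(-85.2), np.float32(-84.0))
 ('G', 640.7, -196.8, np.float64(60.1), np.float32(61.4))
 ('G', 548.5, 200.8, np.float64(-3.3), np.float32(-5.2))
 ('G', 543.3, 134.8, np.float64(-4.9), np.float32(-5.2))
 ('G', 538.9, 71.6, np.float64(-5.7), np.float32(-4.9))
 ('R', 648.4, -109.8, np.float64(-12.4), np.float32(-12.7))
 ('R', 617.4, -301.2, np.float64(-40.0), np.float32(-30.8))
side
 ('G', 715.2, -352.0, np.float64(-84.2), np.float32(-90.0))
 ('G', 641.0, -196.8, np.float64(61.7), np.float32(60.8))
 ('G', 547.8, -337.0, np.float64(-5.2), np.float32(-4.6))
 ('G', 547.0, 235.0, np.float64(-3.7), np.float32(-4.6))
 ('G', 541.6, 168.2, np.float64(-9.7), np.float32(-90.0))
 ('G', 537.0, 104.2, np.float64(-16.3), np.float32(-90.0))
 ('G', 437.4, -223.2, np.float64(-7.1), np.float32(-15.5))
 ('G', 335.0, -180.2, np.float64(88.4), np.float32(81.1))
 ('R', 648.4, -110.0, np.float64(-15.5), np.float32(-13.9))
 ('R', 618.0, -301.0, np.float64(-28.4), np.float32(-31.0))
carriage
top
 ('G', 543.5, 192.5, np.float64(-3.6), np.float32(-5.2))
 ('G', 538.4, 128.5, np.float64(-4.9), np.float32(-5.4))
 ('G', 534.1, 67.2, np.float64(-5.1), np.float32(-5.1))
side
 ('G', 543.6, 191.8, np.float64(-4.5), np.float32(-4.8))
 ('G', 538.6, 128.0, np.float64(-6.4), np.float32(-90.0))
 ('G', 534.2, 66.6, np.float64(-26.1), np.float32(-90.0))
```

drive_tool([
  [[0.025,0,0.8],[0,0,0]],
  [[0,0,0.8],[0,0,0]],
  [[0,0,0.5],[0,0,0]],
  [[0,0,0.2],[0,0,0]],
  [[0,0,0.1],[0,0,0]],
  [[0,0,0],[0,0,0]],
  [[0,0,0],[0,0,0]],
])

```text
time_s: 17.48
tool_pos: [438.5, -223.9, 15.5]
tcp_rot: [0.0, 0.989, -0.146, 0.001]
contact_force: [0.4, -0.2, -0.1]
width: 60.6
grasp_force: 0.0
```

drive_tool([
  [[0,0,0],[0,0,0]],
  [[0,0,0],[0,0,0]],
  [[0,0,0],[0,0,0]],
  [[0,0,0],[0,0,0]],
  [[0,0,0],[0,0,0]],
  [[0,0,-0.4],[0,0,0]],
  [[0,0,-0.8],[0,0,0]],
  [[0,0,-0.8],[0,0,-0.0317]],
  [[0,0,-0.4],[0,0,-0.0317]],
], claw=-1)

```text
time_s: 18.23
tool_pos: [438.8, -224.5, 113.8]
tcp_rot: [0.001, 0.999, -0.045, 0.002]
contact_force: [0.4, -1.4, -1.2]
width: 33.8
grasp_force: 20.0
```

drive_tool([
  [[0.273,-0.815,0],[0,0,0]],
  [[0.273,-0.815,0],[0,0,0]],
  [[0.273,-0.815,0],[0,0,0]],
  [[0.273,-0.815,0],[0,0,0]],
  [[0.273,-0.815,0],[0,0,0]],
  [[0.273,-0.815,0],[0,0,0]],
  [[0.273,-0.815,0],[0,0,0]],
])

```text
time_s: 18.82
tool_pos: [535.6, -2.0, 110.6]
tcp_rot: [0.0, 0.999, -0.047, -0.0]
contact_force: [0.3, -1.6, -0.5]
width: 33.7
grasp_force: 20.0
```

drive_tool([
  [[0.273,-0.815,0],[0,0,0]],
  [[0.273,-0.815,0],[0,0,0]],
  [[0.273,-0.815,0],[0,0,0]],
  [[0.273,-0.815,0],[0,0,0]],
  [[0.273,-0.815,0],[0,0,0]],
  [[0.273,-0.815,0],[0,0,0]],
  [[0,0,0],[0,0,0]],
  [[0,0,0],[0,0,0]],
  [[0,0,0],[0,0,0]],
])

```text
time_s: 19.57
tool_pos: [618.4, 184.5, 110.0]
tcp_rot: [0.0, 0.999, -0.047, -0.001]
contact_force: [0.6, -0.8, -1.2]
width: 33.9
grasp_force: 20.0
```

Run:
```python
from h import *
chain((*PL['w3'],44.5,-5.1),(*PL['w3'],110,-5.1),(547.8,-337,110,-5.1),(547.8,-337,14,None),(547.8,-337,110,-5.1),(*PL['w2'],110,-5.1),(*PL['w2'],44.5,None))
```

```text
t 19.6 tcp [618.4 184.5 110. ] yaw -5.4 w 33.9 F [ 0.6 -0.8 -1.2] q6 1.78 tilt [-0.001 -0.001 -1.   ]
shift total [-0.043 -0.043  1.637] | 2 rows of [-0.022 -0.022  0.818] | turn z total -0.002 = 1 rows of -0.0016
shift total [ 0.    -0.    -1.638] | 2 rows of [ 0.    -0.    -0.819] | turn z total -0.000 = 1 rows of -0.0000
shift total [-0.555 13.187 -0.   ] | 15 rows of [-0.037  0.879 -0.   ] | turn z total -0.000 = 1 rows of -0.0000
shift total [ 0.  -0.   2.4] | 3 rows of [ 0.  -0.   0.8] | turn z total 0.000 = 1 rows of 0.0000
shift total [ 0.  -0.  -2.4] | 3 rows of [ 0.  -0.  -0.8] | turn z total -0.000 = 1 rows of -0.0000
shift total [  0.555 -11.635  -0.   ] | 13 rows of [ 0.043 -0.895 -0.   ] | turn z total -0.000 = 1 rows of -0.0000
shift total [ 0.    -0.     1.638] | 2 rows of [ 0.    -0.     0.819] | turn z total 0.000 = 1 rows of 0.0000
```

drive_tool([
  [[-0.043,-0.043,0.6],[0,0,-0.002]],
  [[0,0,0.5],[0,0,0]],
  [[0,0,0.3],[0,0,0]],
  [[0,0,0.18],[0,0,0]],
  [[0,0,0.05],[0,0,0]],
  [[0,0,0],[0,0,0]],
  [[0,0,0],[0,0,0]],
])

```text
time_s: 20.15
tool_pos: [618.1, 186.2, 46.0]
tcp_rot: [-0.0, 0.999, -0.045, 0.001]
contact_force: [0.8, 0.1, -1.3]
width: 33.7
grasp_force: 20.0
```

drive_tool([
  [[0,0,0],[0,0,0]],
  [[0,0,0],[0,0,0]],
  [[0,0,0],[0,0,0]],
  [[0,0,-0.3],[0,0,0]],
  [[0,0,-0.7],[0,0,0]],
  [[0,0,-0.64],[0,0,0]],
], claw=-0.05)

```text
time_s: 20.65
tool_pos: [616.9, 186.8, 111.7]
tcp_rot: [0.0, 0.999, -0.044, -0.001]
contact_force: [0.7, 1.0, -0.2]
width: 44.2
grasp_force: 0.0
```

drive_tool([
  [[-0.037,0.879,0],[0,0,0]],
  [[-0.037,0.879,0],[0,0,0]],
  [[-0.037,0.879,0],[0,0,0]],
  [[-0.037,0.879,0],[0,0,0]],
  [[-0.037,0.879,0],[0,0,0]],
  [[-0.037,0.879,0],[0,0,0]],
  [[-0.037,0.879,0],[0,0,0]],
  [[-0.037,0.879,0],[0,0,0]],
], claw=0.3)

```text
time_s: 21.32
tool_pos: [580.8, -94.0, 112.3]
tcp_rot: [0.0, 0.999, -0.044, 0.001]
contact_force: [0.4, 0.2, 0.7]
width: 60.3
grasp_force: 0.0
```

drive_tool([
  [[-0.037,0.879,0],[0,0,0]],
  [[-0.037,0.879,0],[0,0,0]],
  [[-0.037,0.879,0],[0,0,0]],
  [[-0.037,0.879,0],[0,0,0]],
  [[-0.037,0.879,0],[0,0,0]],
  [[-0.037,0.879,0],[0,0,0]],
  [[-0.037,0.879,0],[0,0,0]],
  [[0,0,0],[0,0,0]],
  [[0,0,0],[0,0,0]],
  [[0,0,0],[0,0,0]],
])

```text
time_s: 22.15
tool_pos: [548.8, -336.3, 111.4]
tcp_rot: [-0.0, 0.999, -0.044, 0.0]
contact_force: [-0.6, -0.3, 0.4]
width: 60.4
grasp_force: 0.0
```

Run:
```python
from h import *
chain((547.8,-337,14,-5.1),(547.8,-337,110,-5.1),(*PL['w2'],110,-5.1),(*PL['w2'],44.5,None))
look()
print("carriage");look(z=46,x0=480,x1=680,y0=0,y1=260)
```

```text
t 22.1 tcp [ 548.8 -336.3  111.4] yaw -5.1 w 60.4 F [-0.6 -0.3  0.4] q6 0.94 tilt [ 0.  0. -1.]
shift total [-0.023  0.021  2.435] | 3 rows of [-0.008  0.007  0.812] | turn z total 0.000 = 1 rows of 0.0000
shift total [ 0.  -0.  -2.4] | 3 rows of [ 0.  -0.  -0.8] | turn z total -0.000 = 1 rows of -0.0000
shift total [  0.555 -11.635  -0.   ] | 13 rows of [ 0.043 -0.895 -0.   ] | turn z total -0.000 = 1 rows of -0.0000
shift total [ 0.    -0.     1.638] | 2 rows of [ 0.    -0.     0.819] | turn z total 0.000 = 1 rows of 0.0000
top
 ('G', 715.3, -351.8, np.float64(-84.4), np.float32(-84.5))
 ('G', 640.7, -196.8, np.float64(60.5), np.float32(61.3))
 ('G', 624.1, 194.0, np.float64(-6.3), np.float32(-5.3))
 ('G', 548.5, 200.8, np.float64(-3.8), np.float32(-5.4))
 ('G', 543.3, 134.8, np.float64(-6.0), np.float32(-5.2))
 ('G', 538.9, 71.4, np.float64(-4.3), np.float32(-5.1))
 ('R', 648.4, -109.8, np.float64(-12.3), np.float32(-12.3))
side
 ('G', 715.2, -352.0, np.float64(-84.6), np.float32(-90.0))
 ('G', 641.0, -196.8, np.float64(61.4), np.float32(60.4))
 ('G', 548.0, -337.0, np.float64(30.9), np.float32(85.4))
 ('G', 541.6, 168.2, np.float64(-63.5), np.float32(-57.4))
 ('G', 537.2, 104.2, np.float64(84.3), np.float32(81.8))
 ('G', 335.2, -180.2, np.float64(-89.7), np.float32(-89.4))
 ('R', 650.0, -110.0, np.float64(43.9), np.float32(79.3))
 ('R', 619.2, -301.8, np.float64(-11.5), np.float32(-6.3))
carriage
top
 ('G', 616.8, 186.0, np.float64(-6.5), np.float32(-4.7))
 ('G', 543.5, 192.6, np.float64(-3.9), np.float32(-5.2))
 ('G', 538.4, 128.6, np.float64(-5.0), np.float32(-5.2))
 ('G', 534.1, 67.2, np.float64(-4.8), np.float32(-5.4))
side
 ('G', 538.6, 128.0, np.float64(-66.8), np.float32(-58.5))
 ('G', 534.2, 66.6, np.float64(83.6), np.float32(82.6))
```

drive_tool([
  [[-0.02,0.02,0.8],[0,0,0]],
  [[0,0,0.8],[0,0,0]],
  [[0,0,0.5],[0,0,0]],
  [[0,0,0.2],[0,0,0]],
  [[0,0,0.12],[0,0,0]],
  [[0,0,0],[0,0,0]],
  [[0,0,0],[0,0,0]],
])

```text
time_s: 22.93
tool_pos: [548.9, -337.6, 15.4]
tcp_rot: [0.001, 0.999, -0.044, 0.001]
contact_force: [-0.1, -0.7, 0.3]
width: 60.5
grasp_force: 0.0
```

drive_tool([
  [[0,0,0],[0,0,0]],
  [[0,0,0],[0,0,0]],
  [[0,0,0],[0,0,0]],
  [[0,0,0],[0,0,0]],
  [[0,0,0],[0,0,0]],
  [[0,0,-0.4],[0,0,0]],
  [[0,0,-0.8],[0,0,0]],
  [[0,0,-0.8],[0,0,0]],
  [[0,0,-0.4],[0,0,0]],
], claw=-1)

```text
time_s: 23.68
tool_pos: [549.2, -338.4, 114.0]
tcp_rot: [0.001, 0.999, -0.044, 0.002]
contact_force: [1.9, -0.5, 0.1]
width: 33.8
grasp_force: 20.0
```

drive_tool([
  [[0.043,-0.895,0],[0,0,0]],
  [[0.043,-0.895,0],[0,0,0]],
  [[0.043,-0.895,0],[0,0,0]],
  [[0.043,-0.895,0],[0,0,0]],
  [[0.043,-0.895,0],[0,0,0]],
  [[0.043,-0.895,0],[0,0,0]],
  [[0.043,-0.895,0],[0,0,0]],
])

```text
time_s: 24.27
tool_pos: [582.0, -87.1, 110.3]
tcp_rot: [-0.0, 0.999, -0.044, 0.0]
contact_force: [-0.0, 0.3, 0.1]
width: 33.9
grasp_force: 20.0
```

drive_tool([
  [[0.043,-0.895,0],[0,0,0]],
  [[0.043,-0.895,0],[0,0,0]],
  [[0.043,-0.895,0],[0,0,0]],
  [[0.043,-0.895,0],[0,0,0]],
  [[0.043,-0.895,0],[0,0,0]],
  [[0.043,-0.895,0],[0,0,0]],
  [[0,0,0],[0,0,0]],
  [[0,0,0],[0,0,0]],
  [[0,0,0],[0,0,0]],
])

```text
time_s: 25.02
tool_pos: [611.1, 124.1, 109.9]
tcp_rot: [0.0, 0.999, -0.044, -0.0]
contact_force: [-0.5, 0.2, -0.9]
width: 34.0
grasp_force: 20.0
```

Run:
```python
from h import *
chain((*PL['w2'],44.5,-5.1),(*PL['w2'],110,-5.1),(640.9,-196.8,110,61.2),(640.9,-196.8,14,None),(640.9,-196.8,110,-5.1),(*PL['w1'],110,-5.1),(*PL['w1'],44.5,None))
```

```text
t 25.0 tcp [611.1 124.1 109.9] yaw -5.0 w 34.0 F [-0.5  0.2 -0.9] q6 1.68 tilt [-0.    -0.001 -1.   ]
shift total [ 0.005 -0.013  1.636] | 2 rows of [ 0.002 -0.006  0.818] | turn z total 0.000 = 1 rows of 0.0005
shift total [ 0.    -0.    -1.638] | 2 rows of [ 0.    -0.    -0.819] | turn z total -0.000 = 1 rows of -0.0000
shift total [ 1.451  7.937 -0.   ] | 9 rows of [ 0.161  0.882 -0.   ] | turn z total -0.368 = 10 rows of -0.0368
shift total [0.  0.  2.4] | 3 rows of [0.  0.  0.8] | turn z total 0.000 = 1 rows of 0.0000
shift total [ 0.   0.  -2.4] | 3 rows of [ 0.   0.  -0.8] | turn z total 0.368 = 10 rows of 0.0368
shift total [-1.451 -6.386 -0.   ] | 8 rows of [-0.181 -0.798 -0.   ] | turn z total -0.000 = 1 rows of -0.0000
shift total [ 0.    -0.     1.638] | 2 rows of [ 0.    -0.     0.819] | turn z total 0.000 = 1 rows of 0.0000
```

drive_tool([
  [[0.005,-0.013,0.6],[0,0,0]],
  [[0,0,0.5],[0,0,0]],
  [[0,0,0.3],[0,0,0]],
  [[0,0,0.18],[0,0,0]],
  [[0,0,0.06],[0,0,0]],
  [[0,0,0],[0,0,0]],
  [[0,0,0],[0,0,0]],
])

```text
time_s: 25.6
tool_pos: [612.2, 123.9, 45.1]
tcp_rot: [0.0, 0.999, -0.045, 0.001]
contact_force: [0.4, -0.2, -0.6]
width: 34.1
grasp_force: 20.0
```

drive_tool([
  [[0,0,0],[0,0,0]],
  [[0,0,0],[0,0,0]],
  [[0,0,0],[0,0,0]],
  [[0,0,-0.3],[0,0,0]],
  [[0,0,-0.7],[0,0,0]],
  [[0,0,-0.64],[0,0,0]],
], claw=-0.05)

```text
time_s: 26.1
tool_pos: [610.9, 124.8, 110.9]
tcp_rot: [0.0, 0.999, -0.044, -0.001]
contact_force: [0.5, 0.4, -0.5]
width: 44.0
grasp_force: 0.0
```

drive_tool([
  [[0.161,0.882,0],[0,0,0]],
  [[0.161,0.882,0],[0,0,0]],
  [[0.161,0.882,0],[0,0,0]],
  [[0.161,0.882,0],[0,0,0]],
  [[0.161,0.882,0],[0,0,0]],
  [[0.161,0.882,0],[0,0,0]],
  [[0.161,0.882,0],[0,0,0]],
  [[0.161,0.882,0],[0,0,0]],
  [[0.161,0.882,0],[0,0,0]],
], claw=0.3)

```text
time_s: 26.85
tool_pos: [641.5, -198.4, 111.4]
tcp_rot: [0.0, 0.999, -0.044, 0.001]
contact_force: [0.1, -0.6, -0.4]
width: 60.5
grasp_force: 0.0
```

drive_tool([
  [[0,0,0],[0,0,-0.0368]],
  [[0,0,0],[0,0,-0.0368]],
  [[0,0,0],[0,0,-0.0368]],
  [[0,0,0],[0,0,-0.0368]],
  [[0,0,0],[0,0,-0.0368]],
  [[0,0,0],[0,0,-0.0368]],
  [[0,0,0],[0,0,-0.0368]],
  [[0,0,0],[0,0,-0.0368]],
  [[0,0,0],[0,0,-0.0368]],
  [[0,0,0],[0,0,-0.0368]],
])

```text
time_s: 27.68
tool_pos: [641.5, -196.6, 111.3]
tcp_rot: [0.0, 0.859, 0.511, 0.0]
contact_force: [-1.0, 0.8, 0.0]
width: 60.3
grasp_force: 0.0
```

Run:
```python
from h import *
chain((640.9,-196.8,14,61.2),(640.9,-196.8,110,-5.1),(*PL['w1'],110,-5.1),(*PL['w1'],44.5,None))
look()
print("carriage");look(z=46,x0=480,x1=680,y0=0,y1=260)
```

```text
t 27.7 tcp [ 641.5 -196.6  111.3] yaw 61.5 w 60.3 F [-1.   0.8  0. ] q6 0.03 tilt [ 0.001 -0.    -1.   ]
shift total [-0.012 -0.012  2.432] | 3 rows of [-0.004 -0.004  0.811] | turn z total 0.002 = 1 rows of 0.0018
shift total [ 0.   0.  -2.4] | 3 rows of [ 0.   0.  -0.8] | turn z total 0.368 = 10 rows of 0.0368
shift total [-1.451 -6.386 -0.   ] | 8 rows of [-0.181 -0.798 -0.   ] | turn z total -0.000 = 1 rows of -0.0000
shift total [ 0.    -0.     1.638] | 2 rows of [ 0.    -0.     0.819] | turn z total 0.000 = 1 rows of 0.0000
top
 ('G', 624.1, 194.2, np.float64(-6.6), np.float32(-5.3))
 ('G', 618.2, 130.0, np.float64(-3.9), np.float32(-4.5))
 ('G', 548.6, 201.0, np.float64(-4.4), np.float32(-5.9))
 ('G', 543.2, 135.2, np.float64(-4.5), np.float32(-5.2))
 ('G', 538.9, 71.6, np.float64(-4.4), np.float32(-5.2))
side
 ('G', 715.2, -352.0, np.float64(-82.6), np.float32(-84.9))
 ('G', 641.2, -197.2, np.float64(63.2), np.float32(63.4))
 ('G', 623.2, 228.2, np.float64(-6.3), np.float32(-5.3))
 ('G', 618.0, 162.4, np.float64(6.7), np.float32(13.8))
 ('G', 546.8, 235.0, np.float64(-3.1), n
[... 201 characters left out ...]
648.2, -110.0, np.float64(-26.7), np.float32(-26.6))
 ('R', 618.0, -301.0, np.float64(-29.3), np.float32(-29.7))
carriage
top
 ('G', 616.8, 186.2, np.float64(-6.1), np.float32(-4.8))
 ('G', 611.1, 123.8, np.float64(-3.9), np.float32(-4.1))
 ('G', 543.6, 192.6, np.float64(-3.8), np.float32(-5.9))
 ('G', 538.2, 128.8, np.float64(-4.2), np.float32(-5.0))
 ('G', 534.2, 67.2, np.float64(-4.6), np.float32(-5.0))
side
 ('G', 616.8, 185.4, np.float64(-7.0), np.float32(-5.4))
 ('G', 611.6, 122.4, np.float64(13.2), np.float32(18.2))
 ('G', 543.6, 192.0, np.float64(-3.1), np.float32(-4.7))
 ('G', 538.6, 128.2, np.float64(-26.6), np.float32(-90.0))
 ('G', 534.2, 66.8, np.float64(81.0), np.float32(86.3))
```

drive_tool([
  [[-0.01,-0.01,0.8],[0,0,0]],
  [[0,0,0.8],[0,0,0]],
  [[0,0,0.5],[0,0,0]],
  [[0,0,0.2],[0,0,0]],
  [[0,0,0.12],[0,0,0]],
  [[0,0,0],[0,0,0]],
  [[0,0,0],[0,0,0]],
])

```text
time_s: 28.47
tool_pos: [641.7, -197.2, 14.7]
tcp_rot: [0.001, 0.861, 0.509, 0.001]
contact_force: [-0.3, 0.0, 0.7]
width: 60.7
grasp_force: 0.0
```

drive_tool([
  [[0,0,0],[0,0,0]],
  [[0,0,0],[0,0,0]],
  [[0,0,0],[0,0,0]],
  [[0,0,0],[0,0,0]],
  [[0,0,0],[0,0,0]],
  [[0,0,-0.4],[0,0,0]],
  [[0,0,-0.8],[0,0,0]],
  [[0,0,-0.8],[0,0,0]],
  [[0,0,-0.4],[0,0,0]],
], claw=-1)

```text
time_s: 29.22
tool_pos: [642.2, -197.4, 113.3]
tcp_rot: [0.002, 0.861, 0.509, 0.001]
contact_force: [0.8, -0.1, -0.4]
width: 33.7
grasp_force: 20.0
```

drive_tool([
  [[0,0,0],[0,0,0.0368]],
  [[0,0,0],[0,0,0.0368]],
  [[0,0,0],[0,0,0.0368]],
  [[0,0,0],[0,0,0.0368]],
  [[0,0,0],[0,0,0.0368]],
  [[0,0,0],[0,0,0.0368]],
  [[0,0,0],[0,0,0.0368]],
  [[0,0,0],[0,0,0.0368]],
  [[0,0,0],[0,0,0.0368]],
  [[0,0,0],[0,0,0.0368]],
])

```text
time_s: 30.05
tool_pos: [640.6, -196.7, 109.3]
tcp_rot: [-0.0, 0.999, -0.047, -0.0]
contact_force: [-0.5, -0.2, -0.2]
width: 33.9
grasp_force: 20.0
```

drive_tool([
  [[-0.181,-0.798,0],[0,0,0]],
  [[-0.181,-0.798,0],[0,0,0]],
  [[-0.181,-0.798,0],[0,0,0]],
  [[-0.181,-0.798,0],[0,0,0]],
  [[-0.181,-0.798,0],[0,0,0]],
  [[-0.181,-0.798,0],[0,0,0]],
  [[-0.181,-0.798,0],[0,0,0]],
  [[-0.181,-0.798,0],[0,0,0]],
  [[0,0,0],[0,0,0]],
  [[0,0,0],[0,0,0]],
])

```text
time_s: 30.88
tool_pos: [605.1, 64.6, 109.4]
tcp_rot: [0.0, 0.999, -0.042, -0.0]
contact_force: [0.9, -0.5, -0.2]
width: 33.8
grasp_force: 20.0
```

Run:
```python
from h import *
chain((*PL['w1'],44.5,-5.1),(*PL['w1'],110,-5.1),(648.4,-110,110,-13.8),(648.4,-110,14,None),(648.4,-110,110,-3.4),(388,300,110,None))
look()
```

```text
t 30.9 tcp [605.1  64.6 109.4] yaw -4.9 w 33.8 F [ 0.9 -0.5 -0.2] q6 1.58 tilt [-0.  0. -1.]
shift total [0.021 0.045 1.624] | 2 rows of [0.011 0.022 0.812] | turn z total 0.001 = 1 rows of 0.0013
shift total [ 0.    -0.    -1.638] | 2 rows of [ 0.    -0.    -0.819] | turn z total -0.000 = 1 rows of -0.0000
shift total [ 1.445  4.208 -0.   ] | 5 rows of [ 0.289  0.842 -0.   ] | turn z total 0.048 = 2 rows of 0.0242
shift total [ 0.  -0.   2.4] | 3 rows of [ 0.  -0.   0.8] | turn z total 0.000 = 1 rows of 0.0000
shift total [ 0.  -0.  -2.4] | 3 rows of [ 0.  -0.  -0.8] | turn z total -0.058 = 2 rows of -0.0289
shift total [-7.106 -9.846 -0.   ] | 14 rows of [-0.508 -0.703 -0.   ] | turn z total 0.000 = 1 rows of 0.0000
top
 ('G', 715.3, -351.8, np.float64(-84.6), np.float32(-84.0))
 ('G', 538.9, 71.6, np.float64(-15.6), np.float32(-16.5))
 ('R', 648.3, -109.8, np.float64(-12.7), np.float32(-12.5))
 ('R', 617.5, -301.4, np.float64(-30.6), np.float32(-31.0))
side
 ('G', 715.4, -352.0, np.float64(-84.0), np.float32(-84.3))
 ('G', 546.8, 235.0, np.float64(-4.4), np.float32(-5.2))
 ('G', 541.8, 168.4, np.float64(-66.0), np.float32(-90.0))
 ('G', 537.2, 104.4, np.float64(-81.7), np.float32(-90.0))
 ('G', 335.2, -180.2, np.float64(89.4), np.float32(-89.4))
 ('R', 648.4, -110.0, np.float64(-16.7), np.float32(-14.0))
 ('R', 618.0, -301.0, np.float64(-28.6), np.float32(-30.1))
```

drive_tool([
  [[0.02,0.03,0.6],[0,0,0]],
  [[0,0,0.5],[0,0,0]],
  [[0,0,0.3],[0,0,0]],
  [[0,0,0.17],[0,0,0]],
  [[0,0,0.05],[0,0,0]],
  [[0,0,0],[0,0,0]],
  [[0,0,0],[0,0,0]],
])

```text
time_s: 31.57
tool_pos: [606.9, 60.8, 45.0]
tcp_rot: [0.0, 0.999, -0.045, 0.001]
contact_force: [-0.0, -0.0, -0.4]
width: 33.9
grasp_force: 20.0
```

drive_tool([
  [[0,0,0],[0,0,0]],
  [[0,0,0],[0,0,0]],
  [[0,0,0],[0,0,0]],
  [[0,0,-0.3],[0,0,0]],
  [[0,0,-0.7],[0,0,0]],
  [[0,0,-0.64],[0,0,0]],
], claw=-0.05)

```text
time_s: 32.07
tool_pos: [605.6, 61.6, 111.0]
tcp_rot: [-0.0, 0.999, -0.044, -0.001]
contact_force: [0.6, -0.3, 0.2]
width: 44.1
grasp_force: 0.0
```

drive_tool([
  [[0.289,0.842,0],[0,0,0]],
  [[0.289,0.842,0],[0,0,0]],
  [[0.289,0.842,0],[0,0,0]],
  [[0.289,0.842,0],[0,0,0]],
  [[0.289,0.842,0],[0,0,0]],
  [[0,0,0],[0,0,0.0242]],
  [[0,0,0],[0,0,0.0242]],
  [[0,0,0],[0,0,0]],
  [[0,0,0],[0,0,0]],
], claw=0.3)

```text
time_s: 32.82
tool_pos: [649.1, -111.5, 110.9]
tcp_rot: [0.0, 0.993, -0.119, 0.0]
contact_force: [0.5, 0.0, -0.5]
width: 60.7
grasp_force: 0.0
```

Run:
```python
from h import *
chain((648.4,-110,14,-13.8),(648.4,-110,110,-3.4),(387.4,300,110,None),(387.4,300,19,None))
look()
print("carriage");look(z=46,x0=480,x1=680,y0=0,y1=260)
```

```text
t 32.8 tcp [ 649.1 -111.5  110.9] yaw -13.7 w 60.7 F [ 0.5  0.  -0.5] q6 1.47 tilt [ 0.001 -0.    -1.   ]
shift total [-0.026 -0.031  2.423] | 3 rows of [-0.009 -0.01   0.808] | turn z total 0.001 = 1 rows of 0.0008
shift total [ 0.  -0.  -2.4] | 3 rows of [ 0.  -0.  -0.8] | turn z total -0.058 = 2 rows of -0.0289
shift total [-7.121 -9.845 -0.   ] | 14 rows of [-0.509 -0.703 -0.   ] | turn z total 0.000 = 1 rows of 0.0000
shift total [ 0.    -0.     2.275] | 3 rows of [ 0.    -0.     0.758] | turn z total 0.000 = 1 rows of 0.0000
top
 ('G', 715.3, -351.8, np.float64(-85.4), np.float32(-84.6))
 ('G', 624.1, 194.2, np.float64(-6.9), np.float32(-5.4))
 ('G', 618.3, 130.0, np.float64(-3.8), np.float32(-4.3))
 ('G', 548.6, 201.0, np.float64(-3.7), np.float32(-5.7))
 ('G', 335.1, -180.6, np.float64(-88.2), np.float32(-90.0))
 ('R', 794.5, -240.0, np.float64(-61.3), np.float32(-58.7))
 ('R', 617.5, -301.2, np.float64(-30.6), np.float32(-30.3))
side
 ('G', 715.2, -352.0, np.float64(-84.4), np.float32(-84.3))
 ('G', 623.4, 228.2, np.float64(-6.9), np.float32(-5.0))
 ('G', 617.8, 162.8, np.fl
[... 274 characters left out ...]
, -180.2, np.float64(-89.1), np.float32(-90.0))
 ('R', 648.4, -110.2, np.float64(-16.0), np.float32(-14.6))
 ('R', 618.0, -301.0, np.float64(-29.2), np.float32(-29.0))
carriage
top
 ('G', 616.8, 186.2, np.float64(-6.4), np.float32(-5.2))
 ('G', 611.1, 123.8, np.float64(-3.4), np.float32(-3.7))
 ('G', 543.6, 192.8, np.float64(-3.8), np.float32(-5.9))
side
 ('G', 616.8, 185.4, np.float64(-7.3), np.float32(-5.3))
 ('G', 611.4, 122.8, np.float64(-10.8), np.float32(86.2))
 ('G', 606.6, 60.0, np.float64(-10.3), np.float32(84.1))
 ('G', 543.6, 192.0, np.float64(-3.6), np.float32(-4.5))
 ('G', 538.6, 128.2, np.float64(-10.2), np.float32(-90.0))
 ('G', 534.2, 66.8, np.float64(-8.9), np.float32(87.4))
```

drive_tool([
  [[-0.02,-0.03,0.8],[0,0,0]],
  [[0,0,0.8],[0,0,0]],
  [[0,0,0.5],[0,0,0]],
  [[0,0,0.2],[0,0,0]],
  [[0,0,0.12],[0,0,0]],
  [[0,0,0],[0,0,0]],
  [[0,0,0],[0,0,0]],
])

```text
time_s: 33.6
tool_pos: [649.5, -110.2, 14.6]
tcp_rot: [0.0, 0.993, -0.12, 0.001]
contact_force: [-0.0, -0.9, 0.2]
width: 60.4
grasp_force: 0.0
```

drive_tool([
  [[0,0,0],[0,0,0]],
  [[0,0,0],[0,0,0]],
  [[0,0,0],[0,0,0]],
  [[0,0,0],[0,0,0]],
  [[0,0,0],[0,0,0]],
  [[0,0,-0.4],[0,0,0]],
  [[0,0,-0.8],[0,0,0]],
  [[0,0,-0.8],[0,0,-0.029]],
  [[0,0,-0.4],[0,0,-0.029]],
], claw=-1)

```text
time_s: 34.35
tool_pos: [650.1, -110.6, 113.3]
tcp_rot: [0.001, 1.0, -0.027, 0.002]
contact_force: [1.7, -0.7, -0.0]
width: 33.7
grasp_force: 19.9
```

drive_tool([
  [[-0.509,-0.703,0],[0,0,0]],
  [[-0.509,-0.703,0],[0,0,0]],
  [[-0.509,-0.703,0],[0,0,0]],
  [[-0.509,-0.703,0],[0,0,0]],
  [[-0.509,-0.703,0],[0,0,0]],
  [[-0.509,-0.703,0],[0,0,0]],
  [[-0.509,-0.703,0],[0,0,0]],
])

```text
time_s: 34.93
tool_pos: [516.5, 95.9, 109.5]
tcp_rot: [-0.0, 1.0, -0.029, 0.0]
contact_force: [0.2, 0.1, -0.6]
width: 33.6
grasp_force: 19.9
```

drive_tool([
  [[-0.509,-0.703,0],[0,0,0]],
  [[-0.509,-0.703,0],[0,0,0]],
  [[-0.509,-0.703,0],[0,0,0]],
  [[-0.509,-0.703,0],[0,0,0]],
  [[-0.509,-0.703,0],[0,0,0]],
  [[-0.509,-0.703,0],[0,0,0]],
  [[-0.509,-0.703,0],[0,0,0]],
  [[0,0,0],[0,0,0]],
  [[0,0,0],[0,0,0]],
  [[0,0,0],[0,0,0]],
])

```text
time_s: 35.77
tool_pos: [387.1, 299.4, 109.5]
tcp_rot: [0.0, 1.0, -0.029, 0.0]
contact_force: [0.4, -0.4, 1.0]
width: 34.0
grasp_force: 19.9
```

Run:
```python
from h import *
chain((387.4,300,19.5,-3.4),(387.4,300,110,-3.4),(617.8,-301,110,-30),(617.8,-301,14,None),(617.8,-301,110,-3.4),(382.6,218,110,None))
```

```text
t 35.8 tcp [387.1 299.4 109.5] yaw -3.3 w 34.0 F [ 0.4 -0.4  1. ] q6 2.06 tilt [ 0.001 -0.    -1.   ]
shift total [ 0.007 -0.015  2.249] | 3 rows of [ 0.002 -0.005  0.75 ] | turn z total 0.001 = 1 rows of 0.0007
shift total [ 0.    -0.    -2.262] | 3 rows of [ 0.    -0.    -0.754] | turn z total -0.000 = 1 rows of -0.0000
shift total [ 6.641 14.657 -0.   ] | 18 rows of [ 0.369  0.814 -0.   ] | turn z total 0.148 = 4 rows of 0.0369
shift total [ 0.  -0.   2.4] | 3 rows of [ 0.  -0.   0.8] | turn z total 0.000 = 1 rows of 0.0000
shift total [ 0.  -0.  -2.4] | 3 rows of [ 0.  -0.  -0.8] | turn z total -0.148 = 4 rows of -0.0369
shift total [ -6.639 -12.603  -0.   ] | 16 rows of [-0.415 -0.788 -0.   ] | turn z total 0.000 = 1 rows of 0.0000
```

drive_tool([
  [[0,0,0.8],[0,0,0]],
  [[0,0,0.7],[0,0,0]],
  [[0,0,0.4],[0,0,0]],
  [[0,0,0.2],[0,0,0]],
  [[0,0,0.1],[0,0,0]],
  [[0,0,0.05],[0,0,0]],
  [[0,0,0],[0,0,0]],
  [[0,0,0],[0,0,0]],
])

```text
time_s: 36.43
tool_pos: [387.8, 299.7, 20.2]
tcp_rot: [-0.0, 1.0, -0.029, 0.001]
contact_force: [0.4, 0.1, -0.6]
width: 34.0
grasp_force: 19.9
```

drive_tool([
  [[0,0,0],[0,0,0]],
  [[0,0,0],[0,0,0]],
  [[0,0,0],[0,0,0]],
  [[0,0,-0.3],[0,0,0]],
  [[0,0,-0.7],[0,0,0]],
  [[0,0,-0.8],[0,0,0]],
  [[0,0,-0.45],[0,0,0]],
], claw=-0.05)

```text
time_s: 37.02
tool_pos: [387.8, 300.2, 112.3]
tcp_rot: [-0.001, 1.0, -0.029, 0.001]
contact_force: [1.3, 0.8, 0.3]
width: 44.2
grasp_force: 0.0
```

drive_tool([
  [[0.369,0.814,0],[0,0,0]],
  [[0.369,0.814,0],[0,0,0]],
  [[0.369,0.814,0],[0,0,0]],
  [[0.369,0.814,0],[0,0,0]],
  [[0.369,0.814,0],[0,0,0]],
  [[0.369,0.814,0],[0,0,0]],
  [[0.369,0.814,0],[0,0,0]],
  [[0.369,0.814,0],[0,0,0]],
  [[0.369,0.814,0],[0,0,0]],
], claw=0.3)

```text
time_s: 37.77
tool_pos: [502.8, -2.4, 109.8]
tcp_rot: [0.0, 1.0, -0.029, 0.0]
contact_force: [0.5, 1.0, 1.2]
width: 60.4
grasp_force: 0.0
```

drive_tool([
  [[0.369,0.814,0],[0,0,0]],
  [[0.369,0.814,0],[0,0,0]],
  [[0.369,0.814,0],[0,0,0]],
  [[0.369,0.814,0],[0,0,0]],
  [[0.369,0.814,0],[0,0,0]],
  [[0.369,0.814,0],[0,0,0]],
  [[0.369,0.814,0],[0,0,0]],
  [[0.369,0.814,0],[0,0,0]],
  [[0.369,0.814,0],[0,0,0]],
])

```text
time_s: 38.52
tool_pos: [618.3, -302.6, 109.5]
tcp_rot: [0.0, 1.0, -0.029, 0.0]
contact_force: [0.8, 0.8, 0.7]
width: 60.1
grasp_force: 0.0
```

drive_tool([
  [[0,0,0],[0,0,0.037]],
  [[0,0,0],[0,0,0.037]],
  [[0,0,0],[0,0,0.037]],
  [[0,0,0],[0,0,0.037]],
  [[0,0,0],[0,0,0]],
  [[0,0,0],[0,0,0]],
])

```text
time_s: 39.02
tool_pos: [618.0, -300.9, 109.4]
tcp_rot: [0.0, 0.966, -0.257, 0.0]
contact_force: [0.3, -0.4, -0.2]
width: 60.5
grasp_force: 0.0
```

Run:
```python
from h import *
chain((617.8,-301,14,-30),(617.8,-301,110,-3.4),(382.6,218,110,None),(382.6,218,19.5,None))
look()
print("carriage");look(z=46,x0=480,x1=680,y0=0,y1=260)
```

```text
t 39.0 tcp [ 618.  -300.9  109.4] yaw -29.8 w 60.5 F [ 0.3 -0.4 -0.2] q6 1.48 tilt [ 0. -0. -1.]
shift total [-0.003  0.005  2.386] | 3 rows of [-0.001  0.002  0.795] | turn z total 0.001 = 1 rows of 0.0013
shift total [ 0.  -0.  -2.4] | 3 rows of [ 0.  -0.  -0.8] | turn z total -0.148 = 4 rows of -0.0369
shift total [ -6.639 -12.603  -0.   ] | 16 rows of [-0.415 -0.788 -0.   ] | turn z total 0.000 = 1 rows of 0.0000
shift total [ 0.    -0.     2.262] | 3 rows of [ 0.    -0.     0.754] | turn z total 0.000 = 1 rows of 0.0000
top
 ('G', 624.1, 194.2, np.float64(-6.3), np.float32(-4.8))
 ('G', 618.2, 130.0, np.float64(-3.5), np.float32(-4.5))
 ('G', 613.6, 64.8, np.float64(-5.0), np.float32(-4.5))
 ('G', 548.6, 201.0, np.float64(-3.9), np.float32(-5.9))
 ('G', 543.1, 135.2, np.float64(76.6), np.float32(83.7))
 ('G', 539.0, 71.8, np.float64(-3.9), np.float32(-4.8))
 ('R', 386.4, 300.5, np.float64(-20.1), np.float32(-31.5))
side
 ('G', 715.2, -352.0, np.float64(-82.6), np.float32(-84.9))
 ('G', 623.2, 228.2, np.float64(-5.4), np.float32(-5.5))
 ('G', 617.8, 163.0, np.float64(-8.8), np.fl
[... 423 characters left out ...]
rriage
top
 ('G', 616.8, 186.2, np.float64(-6.4), np.float32(-5.4))
 ('G', 611.1, 123.8, np.float64(-3.7), np.float32(-4.7))
 ('G', 606.7, 60.4, np.float64(-5.5), np.float32(-4.8))
 ('G', 543.6, 192.6, np.float64(-4.1), np.float32(-5.7))
 ('G', 538.2, 128.8, np.float64(72.1), np.float32(-6.3))
 ('G', 534.2, 67.2, np.float64(-4.2), np.float32(-5.5))
side
 ('G', 616.8, 185.4, np.float64(-5.9), np.float32(-5.4))
 ('G', 611.4, 122.8, np.float64(-10.2), np.float32(86.3))
 ('G', 606.6, 60.0, np.float64(-10.8), np.float32(-50.8))
 ('G', 543.6, 192.0, np.float64(-3.4), np.float32(-4.6))
 ('G', 538.6, 128.0, np.float64(-76.0), np.float32(-90.0))
 ('G', 534.2, 66.8, np.float64(77.8), np.float32(88.1))
```

drive_tool([
  [[0,0,0.8],[0,0,0]],
  [[0,0,0.8],[0,0,0]],
  [[0,0,0.5],[0,0,0]],
  [[0,0,0.2],[0,0,0]],
  [[0,0,0.08],[0,0,0]],
  [[0,0,0],[0,0,0]],
  [[0,0,0],[0,0,0]],
])

```text
time_s: 39.8
tool_pos: [619.0, -301.7, 15.6]
tcp_rot: [0.0, 0.966, -0.258, 0.001]
contact_force: [-0.1, -0.2, -0.2]
width: 60.4
grasp_force: 0.0
```

drive_tool([
  [[0,0,0],[0,0,0]],
  [[0,0,0],[0,0,0]],
  [[0,0,0],[0,0,0]],
  [[0,0,0],[0,0,0]],
  [[0,0,0],[0,0,0]],
  [[0,0,-0.4],[0,0,0]],
  [[0,0,-0.8],[0,0,-0.037]],
  [[0,0,-0.8],[0,0,-0.037]],
  [[0,0,-0.4],[0,0,-0.037]],
  [[0,0,0],[0,0,-0.037]],
], claw=-1)

```text
time_s: 40.63
tool_pos: [620.5, -302.7, 115.8]
tcp_rot: [0.003, 1.0, -0.026, 0.004]
contact_force: [0.2, -0.7, -0.5]
width: 33.6
grasp_force: 20.0
```

drive_tool([
  [[-0.415,-0.788,0],[0,0,0]],
  [[-0.415,-0.788,0],[0,0,0]],
  [[-0.415,-0.788,0],[0,0,0]],
  [[-0.415,-0.788,0],[0,0,0]],
  [[-0.415,-0.788,0],[0,0,0]],
  [[-0.415,-0.788,0],[0,0,0]],
  [[-0.415,-0.788,0],[0,0,0]],
  [[-0.415,-0.788,0],[0,0,0]],
])

```text
time_s: 41.3
tool_pos: [499.0, -40.1, 110.3]
tcp_rot: [-0.0, 1.0, -0.029, 0.0]
contact_force: [0.9, 0.9, -0.9]
width: 33.6
grasp_force: 20.0
```

drive_tool([
  [[-0.415,-0.788,0],[0,0,0]],
  [[-0.415,-0.788,0],[0,0,0]],
  [[-0.415,-0.788,0],[0,0,0]],
  [[-0.415,-0.788,0],[0,0,0]],
  [[-0.415,-0.788,0],[0,0,0]],
  [[-0.415,-0.788,0],[0,0,0]],
  [[-0.415,-0.788,0],[0,0,0]],
  [[-0.415,-0.788,0],[0,0,0]],
  [[0,0,0],[0,0,0]],
  [[0,0,0],[0,0,0]],
])

```text
time_s: 42.13
tool_pos: [381.2, 219.3, 110.3]
tcp_rot: [0.0, 1.0, -0.027, 0.0]
contact_force: [-0.2, 0.5, -0.1]
width: 33.7
grasp_force: 20.0
```

Run:
```python
from h import *
chain((382.6,218,19.5,-3.4),(382.6,218,130,-5.1))
i=get_image("top"); K=cv2.resize(ortho("top",66,500,660,-60,60,.5,i),None,fx=2.2,fy=2.2,interpolation=cv2.INTER_CUBIC)
s=get_image("side"); L=cv2.resize(ortho("side",66,500,660,-60,60,.5,s),None,fx=2.2,fy=2.2)
cv2.imwrite("pics/e.png",np.hstack([K,L])[:600,:,::-1]); print(K.shape)
```

```text
t 42.1 tcp [381.2 219.3 110.3] yaw -3.1 w 33.7 F [-0.2  0.5 -0.1] q6 1.89 tilt [ 0. -0. -1.]
shift total [0.037 0.031 2.27 ] | 3 rows of [0.012 0.01  0.757] | turn z total 0.002 = 1 rows of 0.0018
shift total [ 0.    -0.    -2.762] | 4 rows of [ 0.    -0.    -0.691] | turn z total 0.009 = 1 rows of 0.0094
(704, 528, 3)
```

```bash
python3 -c "
import cv2;a=cv2.imread('pics/e.png');h,w=a.shape[:2];print(h,w);cv2.imwrite('pics/e2.png',cv2.resize(a,(min(w,800),int(h*min(w,800)/w))))"
```

```text
600 1056
```

View pics/e2.png

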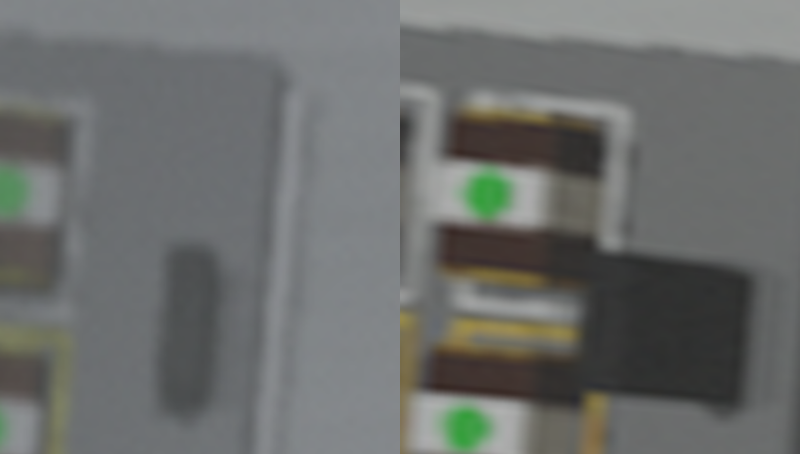

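The two ortho views put the handle's top at about pixel (190,328) in the left half, which is roughly (562, 2) mm. The white and gold bars beside it lie inside their outlines.

drive_tool([
  [[0.03,0.02,0.8],[0,0,0]],
  [[0,0,0.7],[0,0,0]],
  [[0,0,0.4],[0,0,0]],
  [[0,0,0.2],[0,0,0]],
  [[0,0,0.1],[0,0,0]],
  [[0,0,0.07],[0,0,0]],
  [[0,0,0],[0,0,0]],
  [[0,0,0],[0,0,0]],
])

```text
time_s: 42.9
tool_pos: [384.3, 217.0, 20.1]
tcp_rot: [-0.0, 1.0, -0.029, 0.001]
contact_force: [-0.4, 0.4, -0.6]
width: 33.9
grasp_force: 20.0
```

drive_tool([
  [[0,0,0],[0,0,0]],
  [[0,0,0],[0,0,0]],
  [[0,0,0],[0,0,0]],
  [[0,0,-0.3],[0,0,0]],
  [[0,0,-0.7],[0,0,0]],
  [[0,0,-0.8],[0,0,0]],
  [[0,0,-0.9],[0,0,0]],
  [[0,0,0],[0,0,0]],
  [[0,0,0],[0,0,0]],
], claw=-0.05)

```text
time_s: 43.65
tool_pos: [385.0, 217.7, 129.6]
tcp_rot: [-0.001, 1.0, -0.029, 0.003]
contact_force: [-0.1, -0.7, -0.6]
width: 44.5
grasp_force: 0.0
```

Run:
```python
from h import *
chain((562.5,1.5,125,-5.1),(562.5,1.5,48,None),(562.5+8.9,1.5+99.6,48,None))
look(x0=330,x1=450,y0=150,y1=360)
```

```text
t 43.6 tcp [385.  217.7 129.6] yaw -3.3 w 44.5 F [-0.1 -0.7 -0.6] q6 1.89 tilt [ 0.006  0.002 -1.   ]
shift total [4.743 5.139 0.115] | 8 rows of [0.593 0.642 0.014] | turn z total 0.010 = 1 rows of 0.0099
shift total [ 0.    -0.     1.925] | 3 rows of [ 0.    -0.     0.642] | turn z total 0.000 = 1 rows of 0.0000
shift total [ 0.  -2.5 -0. ] | 3 rows of [ 0.    -0.833 -0.   ] | turn z total 0.000 = 1 rows of 0.0000
top
 ('R', 397.4, 265.3, np.float64(1.9), np.float32(-9.8))
 ('R', 372.2, 267.0, np.float64(-8.0), np.float32(-3.0))
 ('R', 330.7, 189.8, np.float64(-72.6), np.float32(-90.0))
side
 ('R', 386.4, 304.2, np.float64(-12.3), np.float32(-81.9))
 ('R', 383.0, 221.4, np.float64(-51.8), np.float32(-53.7))
```

drive_tool([
  [[0.593,0.642,0.014],[0,0,0]],
  [[0.593,0.642,0.014],[0,0,0]],
  [[0.593,0.642,0.014],[0,0,0]],
  [[0.593,0.642,0.014],[0,0,0]],
  [[0.593,0.642,0.014],[0,0,0]],
  [[0.593,0.642,0.014],[0,0,0]],
  [[0.593,0.642,0.014],[0,0,0]],
  [[0.593,0.642,0.014],[0,0,0.01]],
  [[0,0,0],[0,0,0]],
  [[0,0,0],[0,0,0]],
])

```text
time_s: 44.58
tool_pos: [560.4, -0.5, 120.5]
tcp_rot: [-0.0, 0.999, -0.046, -0.002]
contact_force: [-0.1, 0.9, -0.9]
width: 43.8
grasp_force: 0.0
```

drive_tool([
  [[0,0,0],[0,0,0]],
  [[0,0,0],[0,0,0]],
  [[0,0,0],[0,0,0]],
])

```text
time_s: 44.83
tool_pos: [559.7, 2.2, 122.4]
tcp_rot: [-0.0, 0.999, -0.044, -0.001]
contact_force: [-0.5, -0.3, -0.8]
width: 43.8
grasp_force: 0.0
```

Run:
```python
from h import *
chain((562.5,1.5,48,-5.1),(562.5+8.9,1.5+99.6,48,None))
i=get_image("side")
cv2.imwrite("pics/f.png",cv2.resize(i[90:220,260:420],None,fx=4.5,fy=4.5,interpolation=cv2.INTER_CUBIC)[:,:,::-1])
for n in("side","top"): print(n,proj(n,[[562.5,1.5,66],[562.5,1.5,30],tool()[0]["tool_pos"]]).round(1).tolist())
```

```text
t 44.8 tcp [559.7   2.2 122.4] yaw -5.0 w 43.8 F [-0.5 -0.3 -0.8] q6 1.46 tilt [-0.002  0.    -1.   ]
shift total [0.072 0.011 1.859] | 3 rows of [0.024 0.004 0.62 ] | turn z total 0.000 = 1 rows of 0.0003
shift total [ 0.  -2.5 -0. ] | 3 rows of [ 0.    -0.833 -0.   ] | turn z total 0.000 = 1 rows of 0.0000
side [[336.5, 165.0], [336.2, 177.2], [335.7, 144.3]]
top [[298.9, 194.2], [300.1, 197.0], [296.5, 190.6]]
```

View pics/f.png

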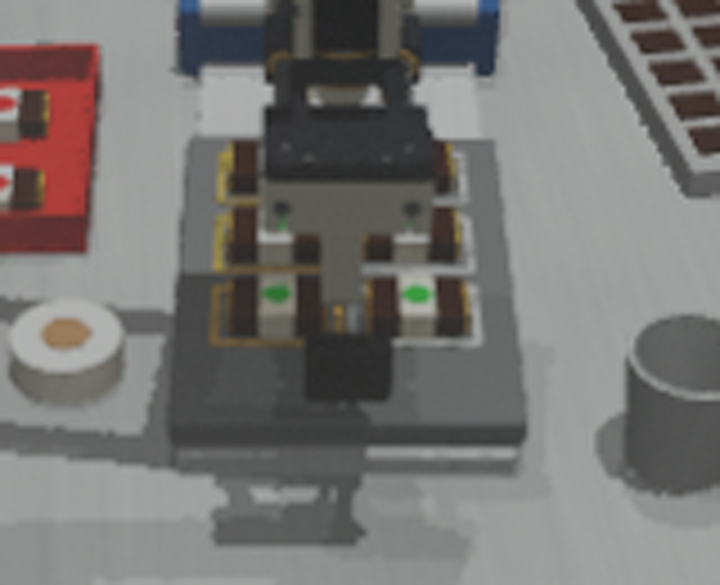

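The handle sits at about pixel (347,367) in the crop, straight under the gripper and where I predicted it. Both red-tagged bars are in the red tray and all six green-tagged bars are in their outlines.

drive_tool([
  [[0.05,0.01,0.5],[0,0,0]],
  [[0,0,0.5],[0,0,0]],
  [[0,0,0.5],[0,0,0]],
  [[0,0,0.3],[0,0,0]],
  [[0,0,0.05],[0,0,0]],
  [[0,0,0],[0,0,0]],
  [[0,0,0],[0,0,0]],
])

```text
time_s: 45.47
tool_pos: [563.1, 0.7, 49.7]
tcp_rot: [0.0, 0.999, -0.044, 0.001]
contact_force: [-0.1, -0.4, 0.6]
width: 44.1
grasp_force: 0.0
```

drive_tool([
  [[0,0,0],[0,0,0]],
  [[0,0,0],[0,0,0]],
  [[0,0,0],[0,0,0]],
  [[0,0,0],[0,0,0]],
  [[0,0,0],[0,0,0]],
  [[0,0,0],[0,0,0]],
], claw=-1, force=15)

```text
time_s: 45.97
tool_pos: [563.1, 0.6, 49.4]
tcp_rot: [-0.0, 0.999, -0.045, 0.0]
contact_force: [-0.2, 2.6, 2.9]
width: 13.9
grasp_force: 15.0
```

Handle pinched at 14 mm opening. Pushing at about 0.1 m/s.

drive_tool([
  [[0,-0.05,0],[0,0,0]],
  [[0,-0.1,0],[0,0,0]],
  [[0,-0.15,0],[0,0,0]],
  [[0,-0.2,0],[0,0,0]],
  [[0,-0.2,0],[0,0,0]],
  [[0,-0.2,0],[0,0,0]],
  [[0,-0.2,0],[0,0,0]],
  [[0,-0.2,0],[0,0,0]],
  [[0,-0.2,0],[0,0,0]],
  [[0,-0.2,0],[0,0,0]],
])

```text
time_s: 46.8
tool_pos: [569.2, 68.2, 49.3]
tcp_rot: [0.0, 0.999, -0.045, 0.0]
contact_force: [-0.5, -2.9, 5.0]
width: 13.8
grasp_force: 15.0
```

drive_tool([
  [[0,-0.2,0],[0,0,0]],
  [[0,-0.15,0],[0,0,0]],
  [[0,-0.1,0],[0,0,0]],
  [[0,-0.1,0],[0,0,0]],
  [[0,-0.05,0],[0,0,0]],
  [[0,-0.05,0],[0,0,0]],
  [[0,0,0],[0,0,0]],
])

```text
time_s: 47.38
tool_pos: [571.6, 94.6, 49.3]
tcp_rot: [-0.0, 0.999, -0.045, 0.001]
contact_force: [-0.7, 0.3, 5.2]
width: 13.8
grasp_force: 15.0
```

drive_tool([
  [[0,-0.04,0],[0,0,0]],
  [[0,-0.04,0],[0,0,0]],
  [[0,-0.04,0],[0,0,0]],
  [[0,-0.04,0],[0,0,0]],
  [[0,0,0],[0,0,0]],
  [[0,0,0],[0,0,0]],
  [[0,0,0],[0,0,0]],
])

```text
time_s: 47.97
tool_pos: [571.9, 96.8, 49.3]
tcp_rot: [0.003, 0.999, -0.044, -0.0]
contact_force: [-2.3, -15.5, 6.3]
width: 13.6
grasp_force: 15.0
```

drive_tool([
  [[0,-0.03,0],[0,0,0]],
  [[0,0,0],[0,0,0]],
  [[0,0,0],[0,0,0]],
  [[0,0,0],[0,0,0]],
])

```text
time_s: 48.3
tool_pos: [571.8, 96.9, 49.3]
tcp_rot: [0.004, 0.999, -0.044, -0.0]
contact_force: [-3.0, -19.7, 6.8]
width: 13.9
grasp_force: 15.0
```

Run:
```python
from h import *
chain((571.5,100,49,-5.1))
print("carriage");look(z=46,x0=480,x1=680,y0=100,y1=360)
```

```text
t 48.3 tcp [571.8  96.9  49.3] yaw -5.1 w 13.9 F [ -3.  -19.7   6.8] q6 1.64 tilt [-0.001 -0.007 -1.   ]
shift total [-0.015 -0.077  0.007] | 1 rows of [-0.015 -0.077  0.007] | turn z total 0.000 = 1 rows of 0.0000
carriage
top
 ('G', 547.0, 222.0, np.float64(63.4), np.float32(-5.0))
side
 ('G', 548.4, 285.0, np.float64(11.0), np.float32(25.8))
 ('G', 543.6, 221.6, np.float64(57.6), np.float32(38.7))
```

drive_tool([
  [[0,0.1,0],[0,0,0]],
  [[0,0.02,0],[0,0,0]],
  [[0,0,0],[0,0,0]],
  [[0,0,0],[0,0,0]],
], claw=-0.1)

```text
time_s: 48.73
tool_pos: [571.1, 97.4, 48.5]
tcp_rot: [-0.0, 0.999, -0.045, -0.0]
contact_force: [-0.2, -0.7, 0.8]
width: 36.0
grasp_force: 0.0
```

drive_tool([
  [[0,0,-0.3],[0,0,0]],
  [[0,0,-0.6],[0,0,0]],
  [[0,0,-0.8],[0,0,0]],
  [[0,0,-0.8],[0,0,0]],
  [[0,0.8,0],[0,0,0]],
  [[0,0.8,0],[0,0,0]],
  [[0,0.9,0],[0,0,0]],
  [[0,0.9,0],[0,0,0]],
  [[0,0.9,0],[0,0,0]],
  [[0,0.9,0],[0,0,0]],
])

```text
time_s: 49.57
tool_pos: [552.6, -111.1, 148.8]
tcp_rot: [-0.0, 0.999, -0.044, 0.0]
contact_force: [0.2, 0.1, -0.1]
width: 41.6
grasp_force: 0.0
```

Run:
```python
from h import *
chain((571.5,100,49,-5.1))
t=get_image("top"); s=get_image("side")
print("carriage")
for n,i in(("top",t),("side",s)):
    print(n,*bars(n,46,img=i,x0=480,x1=680,y0=60,y1=360),sep="\n ")
    o=ortho(n,30,440,620,60,360,.5,i).astype(int); r,g,b=np.moveaxis(o,2,0)
    m=(g>b*1.3)&(r>b*1.25)&(r<g*1.4); yy,xx=np.nonzero(m); rr=cv2.minAreaRect(np.stack([xx,yy],1).astype(np.float32))
    print("gold",620-rr[0][1]/2,360-rr[0][0]/2,np.array(rr[1])/2,rr[2])
a=cv2.resize(ortho("top",30,470,680,60,400,.5,t),None,fx=1.1,fy=1.1); cv2.imwrite("pics/g.png",a[:,:,::-1])
```

```text
t 49.6 tcp [ 552.6 -111.1  148.8] yaw -5.1 w 41.6 F [ 0.2  0.1 -0.1] q6 1.26 tilt [ 0.  0. -1.]
shift total [ 5.000e-03 -5.299e+00  2.494e+00] | 7 rows of [ 0.001 -0.757  0.356] | turn z total 0.000 = 1 rows of 0.0001
carriage
top
 ('G', np.float64(625.7), np.float64(280.5), np.float64(-4.1), np.float32(-5.7), 'rect', 624.1, 278.4, 33, 57)
 ('G', np.float64(620.2), np.float64(218.1), np.float64(-6.1), np.float32(-3.1), 'rect', 618.8, 217.3, 33, 57)
 ('G', np.float64(615.6), np.float64(154.8), np.float64(-4.5), np.float32(-3.7), 'rect', 614.3, 153.8, 32, 57)
 ('G', np.float64(552.5), np.float64(287.0), np.float64(-4.5), np.float32(-5.1), 'rect', 552.1, 281.9, 52, 62)
 ('G', np.float64(547.7), np.float64(223.3), np.float64(-4.3), np.float32(-5.8), 'rect', 547.4, 220.5, 53, 62)
 ('G', np.float64(543.5), np.float64(161.6), np.float64(-3.1), np.float32(-5.0), 'rect', 543.4, 159.6, 53, 62)
gold 557.4194107055664 224.79095458984375 [174.13500977  87.0647049 ] 5.136378765106201
side
gold 560.9830703735352 225.9179229736328 [186.50854492  96.62081909] 5.309634208679199
```

View pics/g.png

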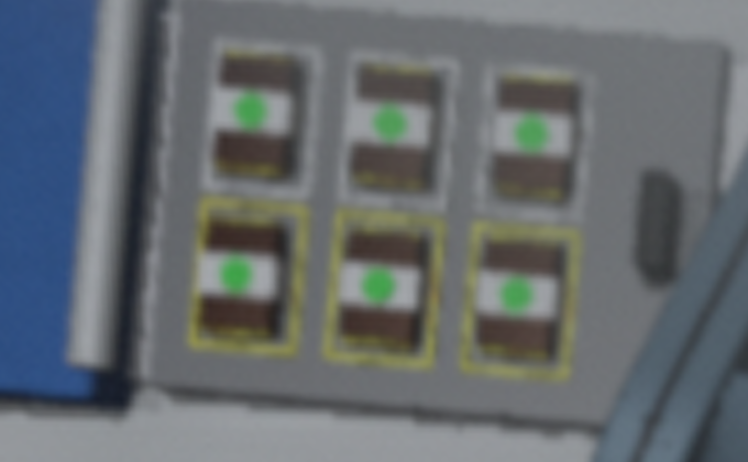

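The top view shows all six bars inside their outlines (gold row at pixels (237,275), (378,285) and (517,296)) with the carriage up by the sealer. I'll measure its travel more exactly by matching the outlines between the start picture and this one.

Run:
```python
from h import *
t0=cv2.imread("pics/top0.png")[:,:,::-1].copy(); t1=get_image("top"); s0=cv2.imread("pics/side0.png")[:,:,::-1].copy(); s1=get_image("side")
def mask(o,kind):
    r,g,b=np.moveaxis(o.astype(np.float32),2,0)
    return np.clip((r+g)/2-b,0,255) if kind=="y" else cv2.cvtColor(o,cv2.COLOR_RGB2GRAY).astype(np.float32)
for n,a,b in(("top",t0,t1),("side",s0,s1)):
  for z in (30,):
    A=ortho(n,z,490,585,30,235,.5,a); B=ortho(n,z,470,620,80,345,.5,b)
    r=cv2.matchTemplate(mask(B,"y"),mask(A,"y"),cv2.TM_CCOEFF_NORMED); _,v,_,(u,w)=cv2.minMaxLoc(r)
    # place of A's top-left: x=585,y=235 ; in B: x=620-w/2, y=345-u/2
    d=np.array([620-w/2-585,345-u/2-235]); print(n,"gold shift",d,np.linalg.norm(d).round(1),"score",round(v,2))
  # handle template at its mid height, incl. end corner
  A=ortho(n,66,535,590,-20,25,.5,a); B=ortho(n,66,520,620,50,140,.5,b)
  r=cv2.matchTemplate(mask(B,"g"),mask(A,"g"),cv2.TM_CCOEFF_NORMED); _,v,_,(u,w)=cv2.minMaxLoc(r)
  d=np.array([620-w/2-590,140-u/2-25]); print(n,"handle shift",d,np.linalg.norm(d).round(1),"score",round(v,2))
```

```text
top gold shift [ 8.5 93.5] 93.9 score 0.8
top handle shift [ 7.5 91.5] 91.8 score 0.93
side gold shift [ 8.5 92.5] 92.9 score 0.48
side handle shift [19.  98.5] 100.3 score 0.56
```

Run:
```python
from h import *
s=get_image("side");t=get_image("top")
a=cv2.resize(s[70:190,270:410],(700,600),interpolation=cv2.INTER_CUBIC)
cv2.imwrite("pics/h.png",a[:,:,::-1])
```

```text
(no output)
```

View pics/h.png

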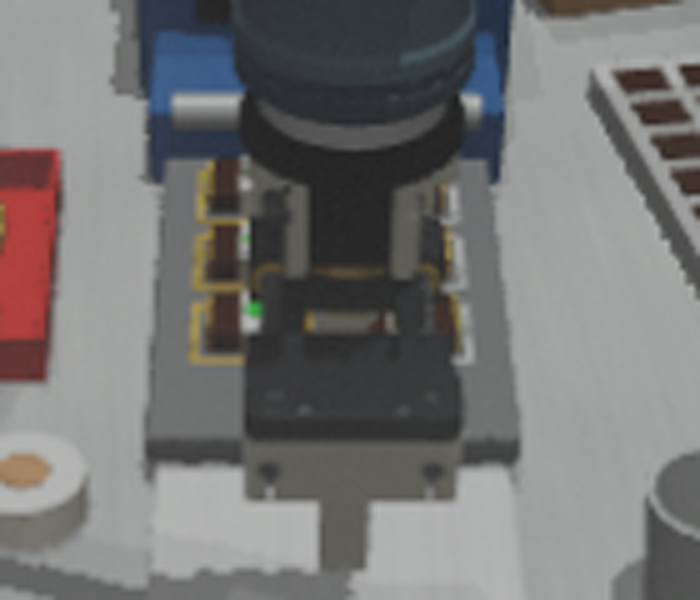

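The carriage reached a hard stop: an extra 1 mm of command raised the force to about 20 N without moving it. The bars did not shift in their outlines, and the arm is now clear, so I'm handing in.

```bash
python3 -c "
from h import *
look(x0=330,x1=450,y0=165,y1=360); print(read_state()['contact_force'].round(1)); print(job_done())"
```

```text
top
 ('R', 386.4, 300.6, np.float64(-1.2), np.float32(-1.8))
 ('R', 383.3, 217.6, np.float64(-3.3), np.float32(-3.4))
side
 ('R', 386.6, 304.2, np.float64(82.6), np.float32(88.9))
 ('R', 383.2, 221.4, np.float64(-1.0), np.float32(-1.8))
[-0.7 -0.9 -0.4]
the job is handed in; nothing more can be done
None
```

I handed the job in, with no verdict returned: all six green-tagged bars lie in their outlines (gold row full), both red-tagged bars are in the red tray, and the carriage was pushed gently to a firm stop at the sealer. I take that stop as fully home: pictures show about 94 mm of travel from the start, right at the 94 mm limit, and I infer the carriage began a few millimetres in.

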